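Rack the dye bottles at the leather bench

TASK

Put the lying dye bottles away in the wooden rack: first draw the retaining bar fully open, then stand each bottle up by butting its base against the rack's fence and levering up its cap end, and slide it upright along the fence and through the mouth of the lane under the rails, until it is home against the inner end or the bottle before it. When every bottle is in and the row is tight, push the bar fully shut. Do not carry a bottle through the air: its base stays on the bench or just above it, and leave the other things on the bench where they are.

Things in the scene. Friction and masses are not known exactly. Their poses are not given: they have to be found in the camera images.
- rack: Fixed wooden bottle rack: a fence and, in line with it, a roofed lane. Origin on the bench at the mouth of the lane, in the plane of the fence's front face. Rack y runs along the fence into the lane, rack x points away from the robot through the fence. The lane spans y = 0 to 162 mm, x = -60 to 0; walls 98 mm high, front wall 12 mm thick with a flared lip; its floor is the bench.
- fence_mid (a point): Middle of the fence's front face, at the bench (rack x 0, y -180 mm). The fence is a straight upright stop 70 mm high and 14 mm thick, from rack y = -320 mm to the lane (whose back wall continues it), with a 24 mm break at y = -30 mm for the bar.
- slot_end (a point): Inner end of the slot over the lane (rack x -30, y 162, 104 mm up). Two steel rails lie on the lane's walls (underside 98, top 104 mm up), overhanging it and leaving a slot 44 mm wide (x = -52 to -8): a bottle's body goes in only through the mouth, under the rails, its cap standing up through the slot. The end wall is at y = 162 mm.
- bar (a joint): Sliding retaining bar across the mouth of the lane: 0 m = fully shut (bar spans the mouth), 0.075 m = fully open (bar drawn back away from the robot, along rack +x, clear of the lane). Slides with about 2 N of friction and stays where left.
- bar_knob (a point): Grip point of the bar's upright knob, an 18 mm square steel post with a 22 mm square wooden top, standing on the end of the bar, 105 mm above the bench; the post rises from 52 to 125 mm. It is 30 mm outside the mouth (rack y = -30), at rack x = -48 mm when shut and +27 mm when open; nothing else is above 75 mm within 20 mm of it.
- bottle1_center (a point): Centre of an aluminium dye bottle (closed, 152 mm long; some may be absent): body 52 mm across and 82 mm long from the base, short shoulder, then a black cap of 26 mm diameter over the last 52 mm. This point is on its axis, half-way along (76 mm from the base). Its own x axis points from base to cap. 0.3 to 0.55 kg, heavy at the base (balances about 32 mm from it). Starts lying, base towards the fence (within 20 degrees).
- bottle1_foot (a point): Centre of the base of the same bottle (bottle1).
- bottle2_center (a point): Centre of an aluminium dye bottle (closed, 152 mm long; some may be absent): body 52 mm across and 82 mm long from the base, short shoulder, then a black cap of 26 mm diameter over the last 52 mm. This point is on its axis, half-way along (76 mm from the base). Its own x axis points from base to cap. 0.3 to 0.55 kg, heavy at the base (balances about 32 mm from it). Starts lying, base towards the fence (within 20 degrees).
- bottle2_foot (a point): Centre of the base of the same bottle (bottle2).
- bottle3_center (a point): Centre of an aluminium dye bottle (closed, 152 mm long; some may be absent): body 52 mm across and 82 mm long from the base, short shoulder, then a black cap of 26 mm diameter over the last 52 mm. This point is on its axis, half-way along (76 mm from the base). Its own x axis points from base to cap. 0.3 to 0.55 kg, heavy at the base (balances about 32 mm from it). Starts lying, base towards the fence (within 20 degrees).
- bottle3_foot (a point): Centre of the base of the same bottle (bottle3).
- bottle4_center (a point): Centre of an aluminium dye bottle (closed, 152 mm long; some may be absent): body 52 mm across and 82 mm long from the base, short shoulder, then a black cap of 26 mm diameter over the last 52 mm. This point is on its axis, half-way along (76 mm from the base). Its own x axis points from base to cap. 0.3 to 0.55 kg, heavy at the base (balances about 32 mm from it). Starts lying, base towards the fence (within 20 degrees).
- bottle4_foot (a point): Centre of the base of the same bottle (bottle4).
- mallet: Bystander: a hammer lying on the marble slab.
- wax: Bystander: a round cake of wax, 64 mm across, 24 mm high.
- gluebrush: Bystander: a brush lying near the robot.
- tin: Bystander: a flat steel tin, 80 mm across, 30 mm high.
- edgeblock: Bystander: a wooden edging block, 90 x 50 x 35 mm.
Mind the look-alikes: they are no part of the job. Leave any green or purple look-alike of the part that bears bottle4_center alone.

How it is judged:
On the way, in this order (a step that is already met when the one before it is completed fails the run):
1. the bar is drawn open (value of joint bar above 0.066 m), for 0.2 s.
2. a bottle is levered up with its base at the rack's fence (base centre within 40 mm of its face) (((angle between bottle1_center's own x axis and vertical between 0.45 and 1.15 rad and x of bottle1_foot in the frame of rack above -0.04 m and y of bottle1_center in the frame of rack below 0 m) or (angle between bottle2_center's own x axis and vertical between 0.45 and 1.15 rad and x of bottle2_foot in the frame of rack above -0.04 m and y of bottle2_center in the frame of rack below 0 m) or (angle between bottle3_center's own x axis and vertical between 0.45 and 1.15 rad and x of bottle3_foot in the frame of rack above -0.04 m and y of bottle3_center in the frame of rack below 0 m) or (angle between bottle4_center's own x axis and vertical between 0.45 and 1.15 rad and x of bottle4_foot in the frame of rack above -0.04 m and y of bottle4_center in the frame of rack below 0 m))), for 0.1 s.
3. every bottle stands in the lane, the row tight against the inner end (angle between each of bottle1_center, bottle2_center, bottle3_center, bottle4_center's own x axis and vertical below 0.12 rad and height (world z) of each of bottle1_center, bottle2_center, bottle3_center, bottle4_center below 0.085 m and y of each of bottle1_center, bottle2_center, bottle3_center, bottle4_center in the frame of rack above 0.016 m and x of bottle1_center in the frame of rack between -0.045 and -0.015 m and x of bottle2_center in the frame of rack between -0.045 and -0.015 m and x of bottle3_center in the frame of rack between -0.045 and -0.015 m and x of bottle4_center in the frame of rack between -0.045 and -0.015 m and y of any of bottle1_center, bottle2_center, bottle3_center, bottle4_center in the frame of rack above 0.126 m and (y of bottle1_center in the frame of rack between 0.071 and 0.097 m or y of bottle2_center in the frame of rack between 0.071 and 0.097 m or y of bottle3_center in the frame of rack between 0.071 and 0.097 m or y of bottle4_center in the frame of rack between 0.071 and 0.097 m)), for 0.2 s.
At the end, for the whole second after the job is handed in: Every bottle that is present stands upright (within 7 degrees) on the bench inside the lane, in one tight row from the inner end wall (first bottle within 10 mm of it, no more than a few mm between bottles), and the bar is shut to within 8 mm (all of step 3 and value of joint bar below 0.008 m); the robot touches nothing.
It fails at once if a bottle is lifted clear of the bench (the centre of its base more than 60 mm up; it is 26 mm up when lying, 0 when standing) (height (world z) of any of bottle1_foot, bottle2_foot, bottle3_foot, bottle4_foot above 0.06 m).
It fails at once if a bystander is pushed more than 60 mm from its place (distance of any of mallet, wax, gluebrush, tin, edgeblock from where it was at the start of the episode above 0.06 m).
Of bottle1, bottle2, bottle3, bottle4 only 2 to 3 are there at a start; the rules pass over those that are not, and their reading is None.
At some moment in a run one of bottle1, bottle2, bottle3, bottle4 may be knocked a few centimetres aside while the robot is not near it.
Once in a run the grip may slacken for a moment while it holds something.
It also fails if it takes over 210 s, if anything falls off the work surface, if the arm or the gripper's body presses on something with over 40 N, if the wrist force passes 120 N, or if a joint passes its speed limit or range.

ROBOT

A 6-joint arm with a two-finger parallel gripper is mounted at the origin on the work surface. World frame = base frame: x ahead of the robot, y to its left, z up, the work surface at z = 0. Lengths are in m, angles in rad, forces in N, time in s.
With the tool pointing down it reaches from about 0.325 to 0.9 m from the base axis. Payload 6.1 kg.
Tool frame: the origin (TCP) lies midway between the tips of the shut fingers; the grasp point (between the pads) lies 19 mm behind it; z points along the fingers, y is the line along which they close (so a half turn about z gives the same grasp; the last joint's range is limited). The gripper opens to 87 mm and grips with 3 to 60 N. Pads are 19 mm wide; open, the fingers measure 117 mm over their backs; the gripper's body (75 mm by 190 mm) begins 51 mm behind the grasp point.
Start: joints at [1.037, 0.22, 1.526, -0, 1.395, -0.126], TCP at [0.248, 0.574, 0.223] pointing down, gripper open.
Joint ranges: [-2.98, 2.98], [-0.91, 2.08], [0.09, 2.57], [-1.24, 4.39], [0.2, 2.65], [-2.68, 2.68]. Speed limits (rad/s): [2.57, 2.57, 3.01, 3.14, 3.14, 3.14].

INTERFACE

Orientations are given as a rotation vector (axis times angle).
In Python, from station import read_state, grab_frame, camera_params, bot gives the robot as it stands. The module is installed in compiled form; this text tells all that it offers.
- The arm moves only by the tool move_arm, never from a script. Its argument "series" is a list of rows, each an object of numbers: "tx", "ty", "tz": the shift along the tool's x, y, z in m; "wx", "wy", "wz": the turn, a rotation vector about the tool's x, y, z in rad; "grip": the opening, from 0 (shut) to 1 (fully open). In form: [{"tx": .., "ty": .., "tz": .., "wx": .., "wy": .., "wz": .., "grip": ..}, ...]. A call has 1 to 20 rows; each row is the pose to reach, as a shift and turn from the pose commanded when the call began, along the tool's axes at that moment; what a row does not reach only later rows make up. A row lasts 1/10 s, in which the tool goes at most 50 mm and 8.59 degrees, less where a joint would pass 70% of its speed; a pose out of reach is approached as far as the arm can. A call with a gripper value outside its range is refused whole. The fingers move at their own pace and stop on an object; "newtons" is the grip in N (left out, the last holds). Time passes only in rows, so rows that repeat a pose let the fingers close. It gives the time, the measured TCP pose, the force, the opening and the grip force at its end, in the units of the state.
- read_state(): the state, without advancing time (a new reading comes with each control period).
- grab_frame(name): name is "side" or "top" or "wrist"; returns the picture (420x560x3 uint8, red, green, blue); there is no depth.
- camera_params(name): a dict with "fov_y" (degrees; the focal length in pixels is half the picture's height over the tangent of half this angle, whatever the lens; pixels are square), "cx", "cy" (the principal point, pixels), "world_from_camera" (4x4, takes a point from camera to world coordinates); the wrist camera has in their place "hand_eye" (4x4, takes a point from camera to tool coordinates, whose origin is the TCP and whose axes are the flange's). Camera axes: x right, y down, z forward; pixel columns grow to the right and rows downward; lengths in m; the calibration is good to about 2 mm. A picture is of the moment at which its call begins: read the wrist's pose just before it. camera_params takes no time and is no camera call.
- bot.sign_off(): hands the job in; it is judged then, once.
The state is a dict: "t": time; "qpos": joint angles; "qd": joint speeds; "tau": joint torques, N m; "tool_pos": TCP position; "tool_rot": TCP orientation; "ft_force": force on the tool from outside, world axes, zero at the start; "moment": the same for the moment, N m; "gripper_width": opening from 0.0 (shut) to 1.0 (fully open); "gripper_force": force on a finger pad.
Only numpy, scipy, OpenCV 4.12 (cv2) and the standard library are available. Lean on these libraries where they do the work, as an engineer would, in place of code of your own. Each camera call takes 0.05 s, during which the arm holds its last target. There are 200 camera calls.

## Working session

There is one attempt and no reset: what is moved stays moved. The work goes in short steps, Python scripts to look and compute and a tool call to move; the robot and the scene stay as the last step left them, time stands still between calls to the robot, and variables do not carry over. Pictures are saved under pics/ and viewed, at most 14 in all, crops included, and the job is handed in when it is done.

Besides the shell and the picture viewer there is one more tool, called after "Call:" by a JSON object that holds its "method" and its "body", one argument or row to a line. move_arm: Moves the arm, as the interface text tells. Its arguments: {"type":"object","properties":{"series":{"type":"array"},"newtons":{"type":"number"}},"required":["series"]}

```bash
mkdir -p pics; cat > h.py <<'E'
import numpy as np, cv2
from scipy.spatial.transform import Rotation as R
from station import read_state, grab_frame, camera_params, bot
def cam(name):
    p=camera_params(name); f=210/np.tan(np.radians(p['fov_y'])/2)
    if name=='wrist':
        s=read_state(); T=np.eye(4); T[:3,:3]=R.from_rotvec(s['tool_rot']).as_matrix(); T[:3,3]=s['tool_pos']
        M=T@np.array(p['hand_eye'])
    else: M=np.array(p['world_from_camera'])
    return f,p['cx'],p['cy'],M
def ray(c,u,v,z):
    f,cx,cy,M=c; d=M[:3,:3]@np.array([(u-cx)/f,(v-cy)/f,1]); o=M[:3,3]
    return o+d*(z-o[2])/d[2]
def proj(c,P):
    f,cx,cy,M=c; q=np.linalg.inv(M)@np.append(P,1); return cx+f*q[0]/q[2], cy+f*q[1]/q[2]
def save(name,fn):
    c=cam(name); im=grab_frame(name); cv2.imwrite('pics/'+fn,im[:,:,::-1]); return c,im
E
python3 - <<'E'
from h import *
for n in ['side','top','wrist']:
    p=camera_params(n); print(p)
c,a=save('top','top0.png'); c,b=save('side','side0.png'); 
print(read_state())
E
```

```text
{'fov_y': 57.075343321735346, 'cx': 283.5162137055776, 'cy': 210.5017434526149, 'world_from_camera': array([[ 0.99800124, -0.04395785,  0.04540079,  0.48176201],
       [-0.0622863 , -0.56288026,  0.82418823, -1.0331912 ],
       [-0.01067433, -0.82536872, -0.56449317,  0.81655612],
       [ 0.        ,  0.        ,  0.        ,  1.        ]])}
{'fov_y': 53.32917137943463, 'cx': 288.3502317327023, 'cy': 211.16635023351967, 'world_from_camera': array([[-0.0276726 , -0.991011  ,  0.1308871 ,  0.41244354],
       [-0.99945849,  0.02509803, -0.02127939,  0.01080051],
       [ 0.0178031 , -0.13140508, -0.99116888,  1.13568491],
       [ 0.        ,  0.        ,  0.        ,  1.        ]])}
{'fov_y': 59.152484050064906, 'cx': 280.1232248050708, 'cy': 212.00223807553854, 'hand_eye': array([[ 2.50065168e-04, -9.66455998e-01, -2.56832125e-01,
         7.04376573e-02],
       [ 9.99999626e-01,  2.90675788e-05,  8.64270925e-04,
        -3.41018975e-04],
       [-8.27814332e-04, -2.56832245e-01,  9.66455644e-01,
        -1.63718926e-01],
       [ 0.00000000e+00,  0.00000000e+00,  0.00000000e+00,
         1.00000000e+00]])}
{'t': 0.1, 'qpos': array([ 1.03689821e+00,  2.21174202e-01,  1.52747673e+00,  2.28640939e-05,
        1.39468254e+00, -1.26122315e-01]), 'qd': array([-0.00012215, -0.00045249, -0.00208138, -0.00046216, -0.0001876 ,
        0.00060222]), 'tau': array([ 1.80346502e-03, -4.95953608e+01, -3.88513827e+01,  7.03518069e-02,
        5.16671373e-02, -2.58279721e-05]), 'tool_pos': array([0.24758521, 0.57327684, 0.22154052]), 'tool_rot': array([-6.35991539e-01, -3.07594451e+00,  2.57498743e-03]), 'ft_force': array([-1.07931883,  0.37397801,  1.24499622]), 'moment': array([ 0.00418237, -0.02619881, -0.01432342]), 'gripper_force': 0.0, 'gripper_width': 0.998260595603409}
```

View pics/top0.png

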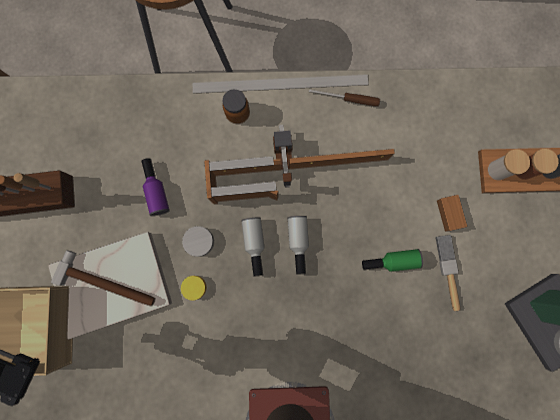

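View pics/side0.png

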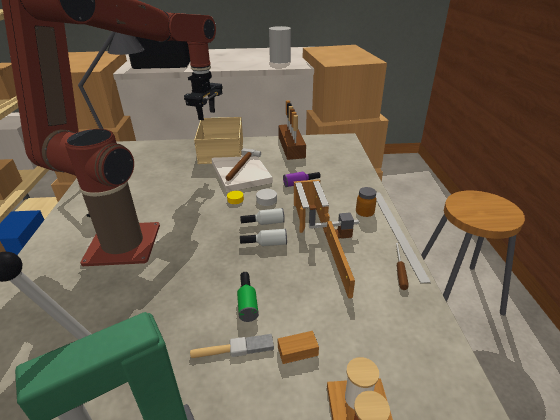

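Silver bottles lie at top px (253,245) and (298,244). The purple one at (154,188) and the green one at (393,262) are look-alikes, and the amber jar is at (236,105). The rack mouth is near (280,180). I'll take one enlarged crop of that area to measure and confirm.

```bash
python3 - <<'E'
from h import *
im=cv2.imread('pics/top0.png')[110:290,190:410]
cv2.imwrite('pics/crop1.png',cv2.resize(im,None,fx=3.3,fy=3.3,interpolation=cv2.INTER_CUBIC))
im=cv2.imread('pics/side0.png')[165:305,220:380]
cv2.imwrite('pics/crop2.png',cv2.resize(im,None,fx=4,fy=4,interpolation=cv2.INTER_CUBIC))
E
```

```text
(no output)
```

View pics/crop1.png

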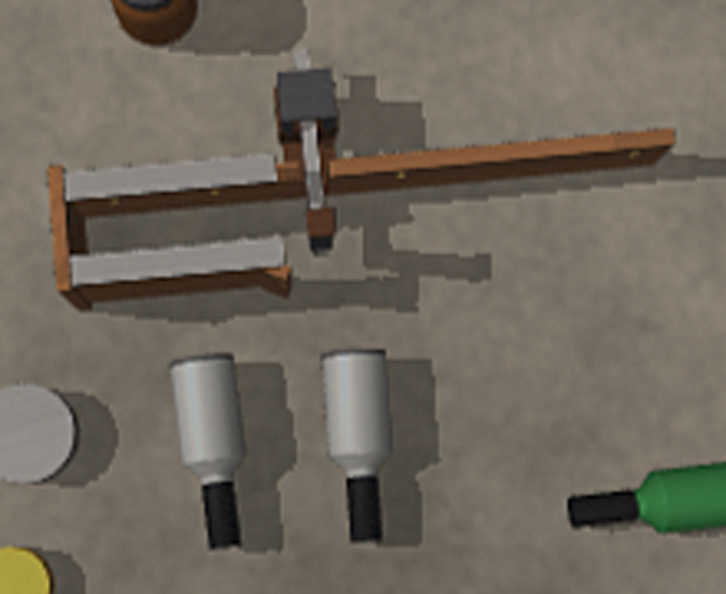

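View pics/crop2.png

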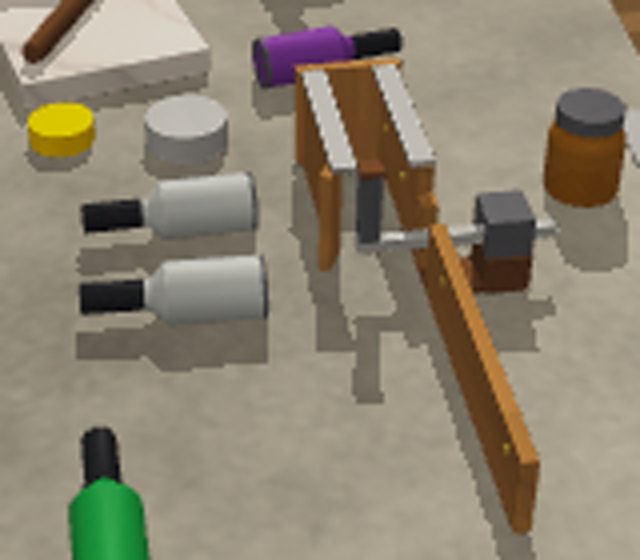

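```bash
cat >> h.py <<'E'
def c1(u,v): return 190+u/3.3,110+v/3.3
def c2(u,v): return 220+u/4,165+v/4
E
python3 - <<'E'
from h import *
from scipy.optimize import least_squares
t,s=cam('top'),cam('side')
F=[(t,c1(668,148),(0,-.32,.07)),(t,c1(70,200),(-.008,.162,.104)),(t,c1(277,180),(-.008,0,.104)),(t,c1(283,237),(-.052,0,.104)),(t,c1(72,258),(-.052,.162,.104)),
(s,c2(517,462),(0,-.32,.07)),(s,c2(322,68),(-.052,.162,.104)),(s,c2(355,166),(-.052,0,.104)),(s,c2(373,68),(-.008,.162,.104)),(s,c2(412,163),(-.008,0,.104))]
def W(q,p): 
    c_,s_=np.cos(q[2]),np.sin(q[2]); return np.array([q[0]+c_*p[0]-s_*p[1],q[1]+s_*p[0]+c_*p[1],p[2]])
def res(q): return np.concatenate([np.subtract(proj(c,W(q,p)),uv) for c,uv,p in F])
r=least_squares(res,[.5,0,0],loss='soft_l1'); print(r.x, np.round(res(r.x).reshape(-1,2),1).tolist())
k=W(r.x,(-.048,-.03,.125)); print('knob',k,'top crop px',[(a-b)*3.3 for a,b in zip(proj(t,k),(190,110))],'side',[(a-b)*4 for a,b in zip(proj(s,k),(220,165))])
def inv(q,P):
    d=P[:2]-q[:2];c_,s_=np.cos(q[2]),np.sin(q[2]); return np.array([c_*d[0]+s_*d[1],-s_*d[0]+c_*d[1]])
for n,b,e in [('L',(202,358),(224,546)),('R',(353,352),(366,541))]:
    B=ray(t,*c1(*b),.026);E=ray(t,*c1(*e),.026); print(n,B,E,np.linalg.norm(B-E),'rack',inv(r.x,B),inv(r.x,E))
for n,b,e in [('L',(250,207),(82,217)),('R',(265,290),(80,297))]:
    B=ray(s,*c2(*b),.026);E=ray(s,*c2(*e),.026); print('side',n,B,E,np.linalg.norm(B-E),'rack',inv(r.x,B),inv(r.x,E))
E
```

```text
[0.67558831 0.02260264 0.0669571 ] [[2.5, -0.6], [-1.6, -0.1], [-0.1, 0.3], [-0.4, 0.0], [-1.0, -0.5], [0.1, 1.5], [0.2, 0.8], [0.1, 0.8], [-0.6, -0.1], [-1.1, 0.5]]
knob [ 0.62970308 -0.01054168  0.125     ] top crop px [np.float64(320.97427663479374), np.float64(222.67076562670258)] side [np.float64(367.83915303334516), np.float64(167.8757132557771)]
L [0.54180876 0.08654549 0.026     ] [0.39113335 0.07151458 0.026     ] 0.1514232721299823 rack [-0.12920154  0.07275037] [-0.28054499  0.06783439]
R [ 0.54356911 -0.03565374  0.026     ] [ 0.39190088 -0.0413995   0.026     ] 0.15177702872647408 rack [-0.13562113 -0.04929281] [-0.28733394 -0.04487803]
side L [0.53931174 0.08220271 0.026     ] [0.39107198 0.07843928 0.026     ] 0.1482875247888976 rack [-0.13198354  0.0685844 ] [-0.28014292  0.07474769]
side R [ 0.54451209 -0.03667116  0.026     ] [ 0.39275926 -0.03438616  0.026     ] 0.15177003780703743 rack [-0.13474834 -0.05037104] [-0.28600824 -0.03793783]
```

```bash
cat >> h.py <<'E'
Q=np.array([0.6756,0.0226,0.067])
def r2w(x,y,z):
    c,s=np.cos(Q[2]),np.sin(Q[2]); return np.array([Q[0]+c*x-s*y,Q[1]+s*x+c*y,z])
def w2r(P):
    d=np.array(P[:2])-Q[:2]; c,s=np.cos(Q[2]),np.sin(Q[2]); return np.array([c*d[0]+s*d[1],-s*d[0]+c*d[1],P[2]])
def delta(x,y,z,yaw):
    """rack target of TCP, tool down with tool x at angle yaw (deg) in the rack frame"""
    s=read_state(); R0=R.from_rotvec(s['tool_rot']); a=np.radians(yaw)+Q[2]
    X=np.array([np.cos(a),np.sin(a),0]); Z=np.array([0,0,-1.]); R1=R.from_matrix(np.c_[X,np.cross(Z,X),Z])
    return R0.inv().apply(r2w(x,y,z)-s['tool_pos']).round(4), (R0.inv()*R1).as_rotvec().round(4)
def st():
    s=read_state(); m=R.from_rotvec(s['tool_rot']).as_matrix(); a=np.degrees(np.arctan2(m[1,0],m[0,0])-Q[2])
    print('t',round(s['t'],2),'rackTCP',w2r(s['tool_pos']).round(4),'yaw',a.round(1),'tilt',m[:,2].round(3),'F',s['ft_force'].round(1),'w',round(s['gripper_width'],3),'gf',round(s['gripper_force'],1),'q',s['qpos'].round(2))
E
python3 - <<'E'
from h import *
st()
for y in (90,-90,0,180): print(y,*delta(-.048,-.03,.19,y))
E
```

```text
t 0.1 rackTCP [-0.3902  0.5781  0.2215] yaw 152.8 tilt [-0.001 -0.001 -1.   ] F [-1.1  0.4  1.2] w 0.998 gf 0.0 q [ 1.04  0.22  1.53  0.    1.39 -0.13]
90 [-0.5823 -0.3844  0.0321] [-1.700e-03  7.000e-04  1.096e+00]
-90 [-0.5823 -0.3844  0.0321] [-8.0000e-04 -1.9000e-03 -2.0456e+00]
0 [-0.5823 -0.3844  0.0321] [-9.0000e-04  2.2000e-03  2.6668e+00]
180 [-0.5823 -0.3844  0.0321] [-0.0016 -0.0006 -0.4748]
```

Call:
{"method": "move_arm", "body": {
  "series": [
    {"tx": -0.582, "ty": -0.384, "tz": 0.032, "wz": 1.096, "grip": 0.7},
    {"tx": -0.582, "ty": -0.384, "tz": 0.032, "wz": 1.096, "grip": 0.7},
    {"tx": -0.582, "ty": -0.384, "tz": 0.032, "wz": 1.096, "grip": 0.7},
    {"tx": -0.582, "ty": -0.384, "tz": 0.032, "wz": 1.096, "grip": 0.7},
    {"tx": -0.582, "ty": -0.384, "tz": 0.032, "wz": 1.096, "grip": 0.7},
    {"tx": -0.582, "ty": -0.384, "tz": 0.032, "wz": 1.096, "grip": 0.7},
    {"tx": -0.582, "ty": -0.384, "tz": 0.032, "wz": 1.096, "grip": 0.7},
    {"tx": -0.582, "ty": -0.384, "tz": 0.032, "wz": 1.096, "grip": 0.7},
    {"tx": -0.582, "ty": -0.384, "tz": 0.032, "wz": 1.096, "grip": 0.7},
    {"tx": -0.582, "ty": -0.384, "tz": 0.032, "wz": 1.096, "grip": 0.7},
    {"tx": -0.582, "ty": -0.384, "tz": 0.032, "wz": 1.096, "grip": 0.7},
    {"tx": -0.582, "ty": -0.384, "tz": 0.032, "wz": 1.096, "grip": 0.7},
    {"tx": -0.582, "ty": -0.384, "tz": 0.032, "wz": 1.096, "grip": 0.7},
    {"tx": -0.582, "ty": -0.384, "tz": 0.032, "wz": 1.096, "grip": 0.7},
    {"tx": -0.582, "ty": -0.384, "tz": 0.032, "wz": 1.096, "grip": 0.7},
    {"tx": -0.582, "ty": -0.384, "tz": 0.032, "wz": 1.096, "grip": 0.7},
    {"tx": -0.582, "ty": -0.384, "tz": 0.032, "wz": 1.096, "grip": 0.7},
    {"tx": -0.582, "ty": -0.384, "tz": 0.032, "wz": 1.096, "grip": 0.7},
    {"tx": -0.582, "ty": -0.384, "tz": 0.032, "wz": 1.096, "grip": 0.7},
    {"tx": -0.582, "ty": -0.384, "tz": 0.032, "wz": 1.096, "grip": 0.7}
  ]
}}

```text
$.series[0]: bad value
```

```bash
python3 - <<'E'
from h import *
st(); print(*delta(-.048,-.03,.088,90))
c,im=save('wrist','w1.png')
for p in [(-.048,-.03,.125),(-.052,0,.104),(-.008,.162,.104)]: print(p,np.round(proj(c,r2w(*p)),0))
E
```

```text
t 0.1 rackTCP [-0.3902  0.5781  0.2215] yaw 152.8 tilt [-0.001 -0.001 -1.   ] F [-1.1  0.4  1.2] w 0.998 gf 0.0 q [ 1.04  0.22  1.53  0.    1.39 -0.13]
[-0.5824 -0.3842  0.1341] [-1.700e-03  7.000e-04  1.096e+00]
(-0.048, -0.03, 0.125) [-59. 710.]
(-0.052, 0, 0.104) [-25. 673.]
(-0.008, 0.162, 0.104) [111. 653.]
```

View pics/w1.png

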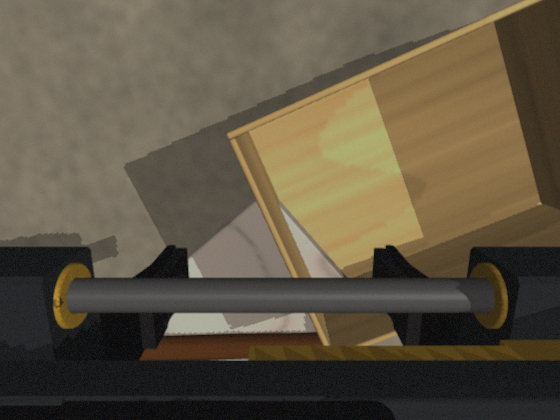

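The call was refused, so the picture only shows the start pose: the crate on the right and the slab below. I'll retry with all the keys given.

Call:
{"method": "move_arm", "body": {
  "series": [
    {"tx": -0.582, "ty": -0.384, "tz": 0.032, "wx": 0, "wy": 0, "wz": 1.096, "grip": 0.7}
  ]
}}

```text
t: 0.25
tool_pos: [0.2729, 0.5345, 0.2198]
tool_rot: [-0.86, -3.02, -0.002]
ft_force: [0.8, -1.5, 0.6]
gripper_width: 0.966
gripper_force: 0.0
```

```bash
python3 - <<'E'
from h import *
st(); print(*delta(-.048,-.03,.19,90))
E
```

```text
t 0.25 rackTCP [-0.3675  0.5377  0.2198] yaw 144.4 tilt [-0.001  0.002 -1.   ] F [ 0.8 -1.5  0.6] w 0.966 gf 0.0 q [ 0.97  0.16  1.6   0.    1.38 -0.05]
[-0.5904 -0.2755  0.0284] [-2.000e-04 -2.200e-03  9.491e-01]
```

Call:
{"method": "move_arm", "body": {
  "series": [
    {"tx": -0.59, "ty": -0.275, "tz": 0.028, "wx": 0, "wy": 0, "wz": 0.949, "grip": 0.7},
    {"tx": -0.59, "ty": -0.275, "tz": 0.028, "wx": 0, "wy": 0, "wz": 0.949, "grip": 0.7},
    {"tx": -0.59, "ty": -0.275, "tz": 0.028, "wx": 0, "wy": 0, "wz": 0.949, "grip": 0.7},
    {"tx": -0.59, "ty": -0.275, "tz": 0.028, "wx": 0, "wy": 0, "wz": 0.949, "grip": 0.7},
    {"tx": -0.59, "ty": -0.275, "tz": 0.028, "wx": 0, "wy": 0, "wz": 0.949, "grip": 0.7},
    {"tx": -0.59, "ty": -0.275, "tz": 0.028, "wx": 0, "wy": 0, "wz": 0.949, "grip": 0.7},
    {"tx": -0.59, "ty": -0.275, "tz": 0.028, "wx": 0, "wy": 0, "wz": 0.949, "grip": 0.7},
    {"tx": -0.59, "ty": -0.275, "tz": 0.028, "wx": 0, "wy": 0, "wz": 0.949, "grip": 0.7},
    {"tx": -0.59, "ty": -0.275, "tz": 0.028, "wx": 0, "wy": 0, "wz": 0.949, "grip": 0.7},
    {"tx": -0.59, "ty": -0.275, "tz": 0.028, "wx": 0, "wy": 0, "wz": 0.949, "grip": 0.7},
    {"tx": -0.59, "ty": -0.275, "tz": 0.028, "wx": 0, "wy": 0, "wz": 0.949, "grip": 0.7},
    {"tx": -0.59, "ty": -0.275, "tz": 0.028, "wx": 0, "wy": 0, "wz": 0.949, "grip": 0.7},
    {"tx": -0.59, "ty": -0.275, "tz": 0.028, "wx": 0, "wy": 0, "wz": 0.949, "grip": 0.7},
    {"tx": -0.59, "ty": -0.275, "tz": 0.028, "wx": 0, "wy": 0, "wz": 0.949, "grip": 0.7},
    {"tx": -0.59, "ty": -0.275, "tz": 0.028, "wx": 0, "wy": 0, "wz": 0.949, "grip": 0.7},
    {"tx": -0.59, "ty": -0.275, "tz": 0.028, "wx": 0, "wy": 0, "wz": 0.949, "grip": 0.7},
    {"tx": -0.59, "ty": -0.275, "tz": 0.028, "wx": 0, "wy": 0, "wz": 0.949, "grip": 0.7}
  ]
}}

```text
t: 1.95
tool_pos: [0.6297, -0.0122, 0.1923]
tool_rot: [-2.147, -2.293, -0.0]
ft_force: [0.1, 0.2, 0.6]
gripper_width: 0.695
gripper_force: 0.0
```

```bash
python3 - <<'E'
from h import *
st(); print(*delta(-.048,-.03,.088,90))
c,im=save('wrist','w2.png')
for p in [(-.048,-.03,.125),(-.052,0,.104),(-.008,0,.104)]: print(p,np.round(proj(c,r2w(*p)),0))
E
```

```text
t 1.95 rackTCP [-0.0482 -0.0317  0.1923] yaw 89.9 tilt [-0.  0. -1.] F [0.1 0.2 0.6] w 0.695 gf 0.0 q [-0.14  0.25  1.54  0.    1.34 -0.21]
[0.0016 0.0002 0.1043] [-0.0002 -0.0003 -0.0014]
(-0.048, -0.03, 0.125) [281. 222.]
(-0.052, 0, 0.104) [275. 172.]
(-0.008, 0, 0.104) [339. 172.]
```

View pics/w2.png

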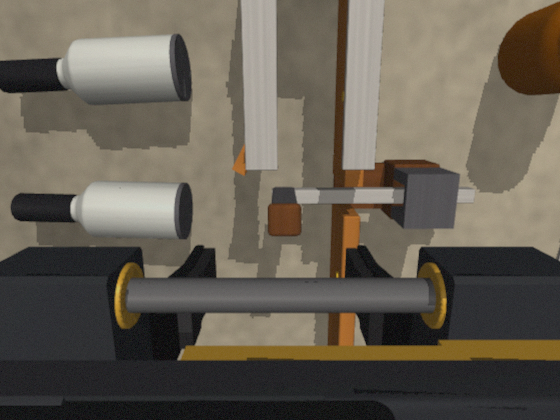

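The knob top shows at (285,219) against a predicted (281,222), and the rails agree to about 2 mm. Next: descend, grip, draw.

Call:
{"method": "move_arm", "body": {
  "series": [
    {"tx": 0.001, "ty": 0.002, "tz": 0.05, "wx": 0, "wy": 0, "wz": 0, "grip": 0.7},
    {"tx": 0.001, "ty": 0.002, "tz": 0.1, "wx": 0, "wy": 0, "wz": 0, "grip": 0.7},
    {"tx": 0.001, "ty": 0.002, "tz": 0.103, "wx": 0, "wy": 0, "wz": 0, "grip": 0.5},
    {"tx": 0.001, "ty": 0.002, "tz": 0.103, "wx": 0, "wy": 0, "wz": 0, "grip": 0.1},
    {"tx": 0.001, "ty": 0.002, "tz": 0.103, "wx": 0, "wy": 0, "wz": 0, "grip": 0.1},
    {"tx": 0.001, "ty": 0.002, "tz": 0.103, "wx": 0, "wy": 0, "wz": 0, "grip": 0.1},
    {"tx": 0.001, "ty": 0.002, "tz": 0.103, "wx": 0, "wy": 0, "wz": 0, "grip": 0.1},
    {"tx": 0.001, "ty": 0.002, "tz": 0.103, "wx": 0, "wy": 0, "wz": 0, "grip": 0.1}
  ],
  "newtons": 20
}}

```text
t: 2.8
tool_pos: [0.633, -0.0127, 0.091]
tool_rot: [2.148, 2.29, 0.002]
ft_force: [-1.8, 0.5, 1.9]
gripper_width: 0.233
gripper_force: 1.2
```

```bash
python3 -c "
from h import *
st()"
```

```text
t 2.8 rackTCP [-0.0448 -0.0324  0.091 ] yaw 89.8 tilt [ 0.002 -0.    -1.   ] F [-1.8  0.5  1.9] w 0.233 gf 1.2 q [-0.14  0.36  1.62 -0.    1.17 -0.21]
```

Call:
{"method": "move_arm", "body": {
  "series": [
    {"tx": 0, "ty": 0, "tz": 0, "wx": 0, "wy": 0, "wz": 0, "grip": 0.05},
    {"tx": 0, "ty": 0, "tz": 0, "wx": 0, "wy": 0, "wz": 0, "grip": 0.05},
    {"tx": 0, "ty": 0.015, "tz": 0, "wx": 0, "wy": 0, "wz": 0, "grip": 0.05},
    {"tx": 0, "ty": 0.03, "tz": 0, "wx": 0, "wy": 0, "wz": 0, "grip": 0.05},
    {"tx": 0, "ty": 0.045, "tz": 0, "wx": 0, "wy": 0, "wz": 0, "grip": 0.05},
    {"tx": 0, "ty": 0.06, "tz": 0, "wx": 0, "wy": 0, "wz": 0, "grip": 0.05},
    {"tx": 0, "ty": 0.07, "tz": 0, "wx": 0, "wy": 0, "wz": 0, "grip": 0.05},
    {"tx": 0, "ty": 0.074, "tz": 0, "wx": 0, "wy": 0, "wz": 0, "grip": 0.05},
    {"tx": 0, "ty": 0.077, "tz": 0, "wx": 0, "wy": 0, "wz": 0, "grip": 0.05},
    {"tx": 0, "ty": 0.077, "tz": 0, "wx": 0, "wy": 0, "wz": 0, "grip": 0.05},
    {"tx": 0, "ty": 0.077, "tz": 0, "wx": 0, "wy": 0, "wz": 0, "grip": 0.05}
  ],
  "newtons": 20
}}

```text
t: 3.9
tool_pos: [0.7067, -0.0076, 0.0908]
tool_rot: [-2.146, -2.289, 0.006]
ft_force: [-13.9, -0.3, 13.5]
gripper_width: 0.228
gripper_force: 20.3
```

```bash
python3 -c "
from h import *
st()"
```

```text
t 3.9 rackTCP [ 0.029  -0.0322  0.0908] yaw 89.8 tilt [-0.006  0.    -1.   ] F [-13.9  -0.3  13.5] w 0.228 gf 20.3 q [-0.12  0.52  1.39 -0.    1.23 -0.19]
```

Call:
{"method": "move_arm", "body": {
  "series": [
    {"tx": 0, "ty": 0.074, "tz": 0, "wx": 0, "wy": 0, "wz": 0, "grip": 0.6},
    {"tx": 0, "ty": -0.002, "tz": 0, "wx": 0, "wy": 0, "wz": 0, "grip": 0.6},
    {"tx": 0, "ty": -0.002, "tz": 0, "wx": 0, "wy": 0, "wz": 0, "grip": 0.6},
    {"tx": 0, "ty": -0.002, "tz": 0, "wx": 0, "wy": 0, "wz": 0, "grip": 0.6},
    {"tx": 0, "ty": -0.002, "tz": -0.05, "wx": 0, "wy": 0, "wz": 0, "grip": 0.6},
    {"tx": 0, "ty": -0.002, "tz": -0.1, "wx": 0, "wy": 0, "wz": 0, "grip": 0.9}
  ]
}}

```text
t: 4.5
tool_pos: [0.706, -0.0076, 0.1905]
tool_rot: [-2.148, -2.29, 0.002]
ft_force: [-0.1, -0.1, 0.6]
gripper_width: 0.698
gripper_force: 0.0
```

```bash
sed -i 's/Q=np.array(\[0.6756/Q=np.array([0.6776/' h.py; python3 - <<'E'
from h import *
st(); 
c,im=save('top','top1.png')
cv2.imwrite('pics/crop3.png',cv2.resize(im[110:290,190:410,::-1],None,fx=3.3,fy=3.3,interpolation=cv2.INTER_CUBIC))
print(*delta(-.27,-.045,.12,180))
E
```

```text
t 4.5 rackTCP [ 0.0263 -0.0321  0.1905] yaw 89.8 tilt [-0.002  0.    -1.   ] F [-0.1 -0.1  0.6] w 0.698 gf 0.0 q [-0.12  0.44  1.32 -0.    1.39 -0.19]
[-0.0126 -0.3032  0.0797] [ 0.0099  0.0145 -1.5737]
```

View pics/crop3.png

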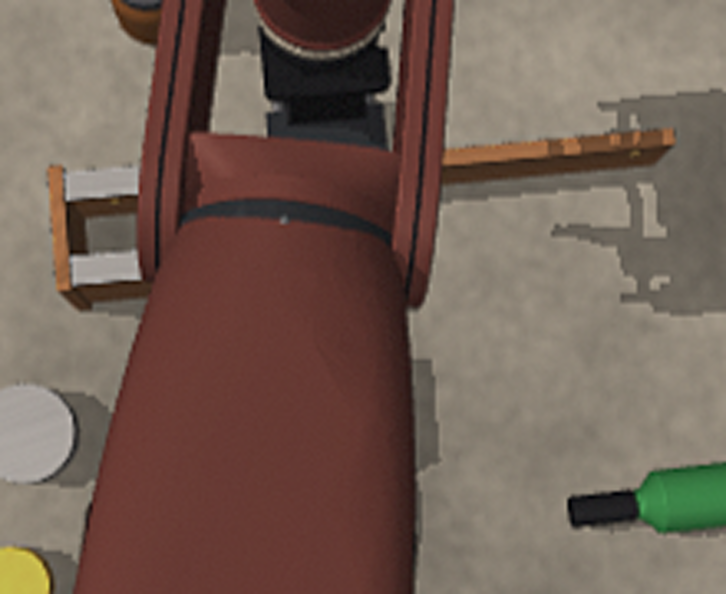

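The arm hides the bottles from above. I'll go above the right bottle's cap and look with the wrist camera.

Call:
{"method": "move_arm", "body": {
  "series": [
    {"tx": -0.01, "ty": -0.303, "tz": 0.06, "wx": 0, "wy": 0, "wz": -1.57, "grip": 0.9},
    {"tx": -0.01, "ty": -0.303, "tz": 0.06, "wx": 0, "wy": 0, "wz": -1.57, "grip": 0.9},
    {"tx": -0.01, "ty": -0.303, "tz": 0.06, "wx": 0, "wy": 0, "wz": -1.57, "grip": 0.9},
    {"tx": -0.01, "ty": -0.303, "tz": 0.06, "wx": 0, "wy": 0, "wz": -1.57, "grip": 0.9},
    {"tx": -0.01, "ty": -0.303, "tz": 0.06, "wx": 0, "wy": 0, "wz": -1.57, "grip": 0.9},
    {"tx": -0.01, "ty": -0.303, "tz": 0.06, "wx": 0, "wy": 0, "wz": -1.57, "grip": 0.9},
    {"tx": -0.01, "ty": -0.303, "tz": 0.06, "wx": 0, "wy": 0, "wz": -1.57, "grip": 0.9},
    {"tx": -0.01, "ty": -0.303, "tz": 0.06, "wx": 0, "wy": 0, "wz": -1.57, "grip": 0.9},
    {"tx": -0.01, "ty": -0.303, "tz": 0.06, "wx": 0, "wy": 0, "wz": -1.57, "grip": 0.9},
    {"tx": -0.01, "ty": -0.303, "tz": 0.06, "wx": 0, "wy": 0, "wz": -1.57, "grip": 0.9},
    {"tx": -0.01, "ty": -0.303, "tz": 0.06, "wx": 0, "wy": 0, "wz": -1.57, "grip": 0.9},
    {"tx": -0.01, "ty": -0.303, "tz": 0.06, "wx": 0, "wy": 0, "wz": -1.57, "grip": 0.9},
    {"tx": -0.01, "ty": -0.303, "tz": 0.06, "wx": 0, "wy": 0, "wz": -1.57, "grip": 0.9}
  ]
}}

```text
t: 5.85
tool_pos: [0.4061, -0.0373, 0.1308]
tool_rot: [-0.096, 3.137, -0.002]
ft_force: [-0.8, -0.2, 0.2]
gripper_width: 0.898
gripper_force: 0.0
```

```bash
python3 - <<'E'
from h import *
st(); 
c,im=save('wrist','w3.png'); c2_,im2=save('side','side3.png')
a=cv2.resize(im2[165:305,220:380,::-1],(480,420),interpolation=cv2.INTER_CUBIC)
cv2.imwrite('pics/m3.png',cv2.resize(np.hstack([im[:,:,::-1],a]),(800,323)))
for p in [(-.1365,-.0495,.026),(-.289,-.042,.026),(-.2675,-.044,.026)]: print(p,np.round(proj(c,r2w(*p)),0))
E
```

```text
t 5.85 rackTCP [-0.2749 -0.0416  0.1308] yaw -180.3 tilt [ 0.003 -0.001 -1.   ] F [-0.8 -0.2  0.2] w 0.898 gf 0.0 q [-0.29 -0.24  2.16 -0.    1.22 -1.92]
(-0.1365, -0.0495, 0.026) [272. 368.]
(-0.289, -0.042, 0.026) [280. 192.]
(-0.2675, -0.044, 0.026) [277. 220.]
```

View pics/m3.png

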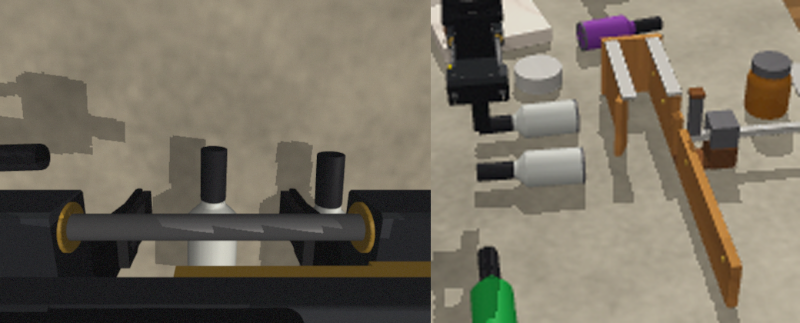

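The bar is open. The right bottle's cap end shows at wrist px (278,192), with (280,192) predicted, and the other cap is 115 mm to the right. I'll descend and grip the cap.

Call:
{"method": "move_arm", "body": {
  "series": [
    {"tx": -0.006, "ty": -0.002, "tz": 0.045, "wx": 0, "wy": 0, "wz": 0.005, "grip": 0.9},
    {"tx": -0.006, "ty": -0.002, "tz": 0.09, "wx": 0, "wy": 0, "wz": 0.005, "grip": 0.9},
    {"tx": -0.006, "ty": -0.002, "tz": 0.115, "wx": 0, "wy": 0, "wz": 0.005, "grip": 0.8},
    {"tx": -0.006, "ty": -0.002, "tz": 0.122, "wx": 0, "wy": 0, "wz": 0.005, "grip": 0.5},
    {"tx": -0.006, "ty": -0.002, "tz": 0.122, "wx": 0, "wy": 0, "wz": 0.005, "grip": 0.1},
    {"tx": -0.006, "ty": -0.002, "tz": 0.122, "wx": 0, "wy": 0, "wz": 0.005, "grip": 0.1},
    {"tx": -0.006, "ty": -0.002, "tz": 0.122, "wx": 0, "wy": 0, "wz": 0.005, "grip": 0.1},
    {"tx": -0.006, "ty": -0.002, "tz": 0.122, "wx": 0, "wy": 0, "wz": 0.005, "grip": 0.1},
    {"tx": -0.006, "ty": -0.002, "tz": 0.122, "wx": 0, "wy": 0, "wz": 0.005, "grip": 0.1},
    {"tx": -0.006, "ty": -0.002, "tz": 0.122, "wx": 0, "wy": 0, "wz": 0.005, "grip": 0.1}
  ],
  "newtons": 15
}}

```text
t: 6.95
tool_pos: [0.412, -0.0389, 0.0079]
tool_rot: [-0.091, 3.139, -0.001]
ft_force: [-0.6, -0.7, 2.9]
gripper_width: 0.29
gripper_force: 15.0
```

```bash
python3 -c "
from h import *
st()"
```

```text
t 6.95 rackTCP [-0.2692 -0.0436  0.0079] yaw -180.5 tilt [ 0.001 -0.    -1.   ] F [-0.6 -0.7  2.9] w 0.29 gf 15.0 q [-0.29  0.    2.22 -0.    0.92 -1.91]
```

Call:
{"method": "move_arm", "body": {
  "series": [
    {"tx": -0.01, "ty": -0.006, "tz": 0, "wx": 0, "wy": 0, "wz": 0, "grip": 0.1},
    {"tx": -0.022, "ty": -0.014, "tz": 0, "wx": 0, "wy": 0, "wz": 0, "grip": 0.1},
    {"tx": -0.034, "ty": -0.022, "tz": 0, "wx": 0, "wy": 0, "wz": 0, "grip": 0.1},
    {"tx": -0.046, "ty": -0.03, "tz": 0, "wx": 0, "wy": 0, "wz": 0, "grip": 0.1},
    {"tx": -0.058, "ty": -0.038, "tz": 0, "wx": 0, "wy": 0, "wz": 0, "grip": 0.1},
    {"tx": -0.07, "ty": -0.046, "tz": 0, "wx": 0, "wy": 0, "wz": 0, "grip": 0.1},
    {"tx": -0.082, "ty": -0.054, "tz": 0, "wx": 0, "wy": 0, "wz": 0, "grip": 0.1},
    {"tx": -0.094, "ty": -0.062, "tz": 0, "wx": 0, "wy": 0, "wz": 0, "grip": 0.1},
    {"tx": -0.106, "ty": -0.066, "tz": 0, "wx": 0, "wy": 0, "wz": 0, "grip": 0.1},
    {"tx": -0.118, "ty": -0.066, "tz": 0, "wx": 0, "wy": 0, "wz": 0, "grip": 0.1},
    {"tx": -0.125, "ty": -0.066, "tz": 0, "wx": 0, "wy": 0, "wz": 0, "grip": 0.1},
    {"tx": -0.128, "ty": -0.066, "tz": 0, "wx": 0, "wy": 0, "wz": 0, "grip": 0.1},
    {"tx": -0.128, "ty": -0.066, "tz": 0, "wx": 0, "wy": 0, "wz": 0, "grip": 0.1}
  ]
}}

```text
t: 8.25
tool_pos: [0.5427, -0.0974, 0.0074]
tool_rot: [0.092, -3.138, -0.0]
ft_force: [-3.5, -0.0, 4.8]
gripper_width: 0.295
gripper_force: 15.0
```

```bash
python3 - <<'E'
from h import *
st()
c2_,im2=save('side','side4.png')
cv2.imwrite('pics/m4.png',cv2.resize(im2[165:305,220:380,::-1],(640,560),interpolation=cv2.INTER_CUBIC))
E
```

```text
t 8.25 rackTCP [-0.1427 -0.1107  0.0074] yaw -180.5 tilt [-0.002 -0.    -1.   ] F [-3.5 -0.   4.8] w 0.295 gf 15.0 q [-0.32  0.31  1.87 -0.    0.97 -1.95]
```

View pics/m4.png

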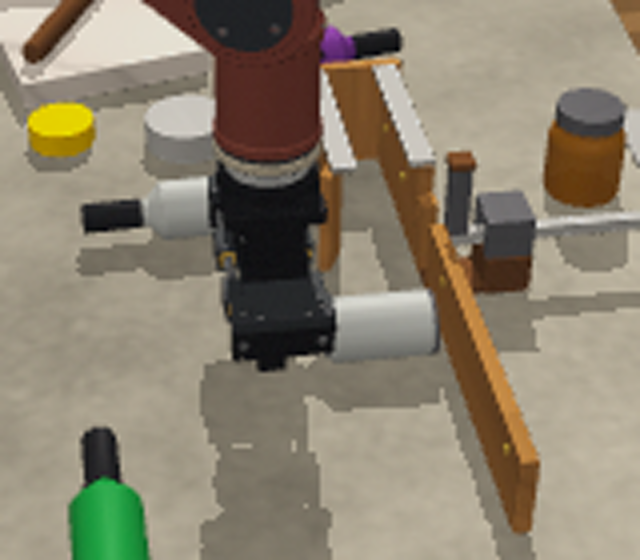

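The right bottle is gripped and its base is about 1 cm from the fence, near (437,320) in the crop. I'll butt it home.

Call:
{"method": "move_arm", "body": {
  "series": [
    {"tx": -0.004, "ty": 0, "tz": 0, "wx": 0, "wy": 0, "wz": 0, "grip": 0.1},
    {"tx": -0.008, "ty": 0, "tz": 0, "wx": 0, "wy": 0, "wz": 0, "grip": 0.1},
    {"tx": -0.01, "ty": 0, "tz": 0, "wx": 0, "wy": 0, "wz": 0, "grip": 0.1},
    {"tx": -0.01, "ty": 0, "tz": 0, "wx": 0, "wy": 0, "wz": 0, "grip": 0.1}
  ]
}}

```text
t: 8.7
tool_pos: [0.552, -0.0967, 0.0074]
tool_rot: [0.092, -3.137, -0.0]
ft_force: [-5.7, 0.2, 7.0]
gripper_width: 0.296
gripper_force: 15.0
```

```bash
python3 -c "
from h import *
st()"
```

```text
t 8.7 rackTCP [-0.1333 -0.1106  0.0074] yaw -180.5 tilt [-0.003  0.    -1.   ] F [-5.7  0.2  7. ] w 0.296 gf 15.0 q [-0.31  0.33  1.84 -0.    0.98 -1.94]
```

Call:
{"method": "move_arm", "body": {
  "series": [
    {"tx": 0.001, "ty": 0, "tz": -0.011, "wx": 0, "wy": 0, "wz": 0, "grip": 0.1},
    {"tx": 0.003, "ty": 0, "tz": -0.023, "wx": 0, "wy": 0, "wz": 0, "grip": 0.1},
    {"tx": 0.003, "ty": 0, "tz": -0.034, "wx": 0, "wy": 0, "wz": 0, "grip": 0.1},
    {"tx": 0.002, "ty": 0, "tz": -0.044, "wx": 0, "wy": 0, "wz": 0, "grip": 0.1},
    {"tx": -0.001, "ty": 0, "tz": -0.054, "wx": 0, "wy": 0, "wz": 0, "grip": 0.1},
    {"tx": -0.004, "ty": 0, "tz": -0.063, "wx": 0, "wy": 0, "wz": 0, "grip": 0.1},
    {"tx": -0.009, "ty": 0, "tz": -0.072, "wx": 0, "wy": 0, "wz": 0, "grip": 0.1},
    {"tx": -0.013, "ty": 0, "tz": -0.08, "wx": 0, "wy": 0, "wz": 0, "grip": 0.1},
    {"tx": -0.02, "ty": 0, "tz": -0.087, "wx": 0, "wy": 0, "wz": 0, "grip": 0.1},
    {"tx": -0.026, "ty": 0, "tz": -0.093, "wx": 0, "wy": 0, "wz": 0, "grip": 0.1},
    {"tx": -0.026, "ty": 0, "tz": -0.093, "wx": 0, "wy": 0, "wz": 0, "grip": 0.1}
  ],
  "newtons": 8
}}

```text
t: 9.8
tool_pos: [0.5804, -0.0952, 0.1014]
tool_rot: [-0.092, 3.139, -0.001]
ft_force: [-1.4, 0.7, 1.9]
gripper_width: 0.294
gripper_force: 8.0
```

```bash
python3 - <<'E'
from h import *
st()
c2_,im2=save('side','side5.png')
cv2.imwrite('pics/m5.png',cv2.resize(im2[165:305,220:380,::-1],(640,560),interpolation=cv2.INTER_CUBIC))
E
```

```text
t 9.8 rackTCP [-0.1049 -0.111   0.1014] yaw -180.5 tilt [ 0.002 -0.001 -1.   ] F [-1.4  0.7  1.9] w 0.294 gf 8.0 q [-0.3   0.25  1.73  0.    1.16 -1.93]
```

View pics/m5.png

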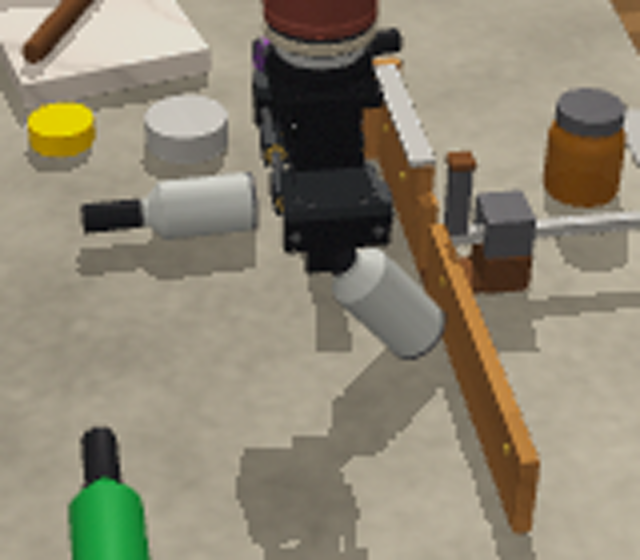

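Clean levering: the bottle is at about 50° with its base at the fence, crop (440,320). Continuing to upright.

Call:
{"method": "move_arm", "body": {
  "series": [
    {"tx": -0.008, "ty": 0, "tz": -0.005, "wx": 0, "wy": 0, "wz": 0, "grip": 0.1},
    {"tx": -0.016, "ty": 0, "tz": -0.009, "wx": 0, "wy": 0, "wz": 0, "grip": 0.1},
    {"tx": -0.025, "ty": 0, "tz": -0.0125, "wx": 0, "wy": 0, "wz": 0, "grip": 0.1},
    {"tx": -0.035, "ty": 0, "tz": -0.015, "wx": 0, "wy": 0, "wz": 0, "grip": 0.1},
    {"tx": -0.045, "ty": 0, "tz": -0.0165, "wx": 0, "wy": 0, "wz": 0, "grip": 0.1},
    {"tx": -0.056, "ty": 0, "tz": -0.0165, "wx": 0, "wy": 0, "wz": 0, "grip": 0.1},
    {"tx": -0.066, "ty": 0, "tz": -0.016, "wx": 0, "wy": 0, "wz": 0, "grip": 0.1},
    {"tx": -0.076, "ty": 0, "tz": -0.0145, "wx": 0, "wy": 0, "wz": 0, "grip": 0.1},
    {"tx": -0.076, "ty": 0, "tz": -0.0145, "wx": 0, "wy": 0, "wz": 0, "grip": 0.1}
  ],
  "newtons": 8
}}

```text
t: 10.75
tool_pos: [0.6558, -0.0905, 0.1144]
tool_rot: [0.092, -3.14, -0.0]
ft_force: [-0.9, 0.0, -1.4]
gripper_width: 0.291
gripper_force: 8.0
```

```bash
python3 - <<'E'
from h import *
st()
c2_,im2=save('side','side6.png')
cv2.imwrite('pics/m6.png',cv2.resize(im2[165:305,220:380,::-1],(640,560),interpolation=cv2.INTER_CUBIC))
E
```

```text
t 10.75 rackTCP [-0.0293 -0.1114  0.1144] yaw -180.5 tilt [-0.  0. -1.] F [-0.9  0.  -1.4] w 0.291 gf 8.0 q [-0.26  0.4   1.52  0.    1.23 -1.89]
```

View pics/m6.png

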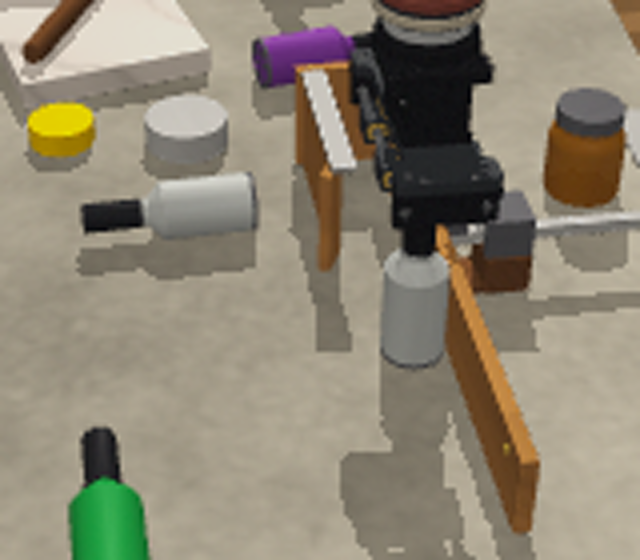

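The bottle stands upright by the fence, base at crop (412,355). I'll let it settle, regrip firmly, then slide it to the mouth.

Call:
{"method": "move_arm", "body": {
  "series": [
    {"tx": 0, "ty": 0, "tz": 0, "wx": 0, "wy": 0, "wz": 0.008, "grip": 0.38},
    {"tx": 0, "ty": 0, "tz": 0, "wx": 0, "wy": 0, "wz": 0.008, "grip": 0.38},
    {"tx": 0, "ty": 0, "tz": 0, "wx": 0, "wy": 0, "wz": 0.008, "grip": 0.38},
    {"tx": 0, "ty": 0, "tz": 0, "wx": 0, "wy": 0, "wz": 0.008, "grip": 0.1},
    {"tx": 0, "ty": 0, "tz": 0, "wx": 0, "wy": 0, "wz": 0.008, "grip": 0.1},
    {"tx": 0, "ty": 0, "tz": 0, "wx": 0, "wy": 0, "wz": 0.008, "grip": 0.1},
    {"tx": 0.001, "ty": 0, "tz": -0.002, "wx": 0, "wy": 0, "wz": 0.008, "grip": 0.1},
    {"tx": 0.001, "ty": 0.01, "tz": -0.002, "wx": 0, "wy": 0, "wz": 0.008, "grip": 0.1},
    {"tx": 0.001, "ty": 0.025, "tz": -0.002, "wx": 0, "wy": 0, "wz": 0.008, "grip": 0.1},
    {"tx": 0.001, "ty": 0.04, "tz": -0.002, "wx": 0, "wy": 0, "wz": 0.008, "grip": 0.1},
    {"tx": 0.001, "ty": 0.055, "tz": -0.002, "wx": 0, "wy": 0, "wz": 0.008, "grip": 0.1},
    {"tx": 0.001, "ty": 0.065, "tz": -0.002, "wx": 0, "wy": 0, "wz": 0.008, "grip": 0.1},
    {"tx": 0.001, "ty": 0.065, "tz": -0.002, "wx": 0, "wy": 0, "wz": 0.008, "grip": 0.1}
  ],
  "newtons": 25
}}

```text
t: 12.1
tool_pos: [0.6498, -0.0235, 0.1167]
tool_rot: [0.083, -3.14, -0.001]
ft_force: [-0.8, -0.2, -4.1]
gripper_width: 0.293
gripper_force: 25.0
```

```bash
python3 - <<'E'
from h import *
st()
s,i1=save('side','side7.png'); 
a=cv2.resize(i1[165:305,220:380,::-1],(640,560),interpolation=cv2.INTER_CUBIC)
cv2.imwrite('pics/m7.png',a)
x=read_state()
# predicted side-crop px of the body base centre, and cap base
for p in [(-.030,-.046,0),(-.030,-.046,.082)]: u=proj(s,r2w(*p)); print((u[0]-220)*4,(u[1]-165)*4)
E
```

```text
t 12.1 rackTCP [-0.0308 -0.0441  0.1167] yaw -180.8 tilt [-0.  0. -1.] F [-0.8 -0.2 -4.1] w 0.293 gf 25.0 q [-0.16  0.37  1.55  0.    1.22 -1.78]
390.2896271373554 299.95522251858927
394.24297774494994 220.87883848615763
```

View pics/m7.png

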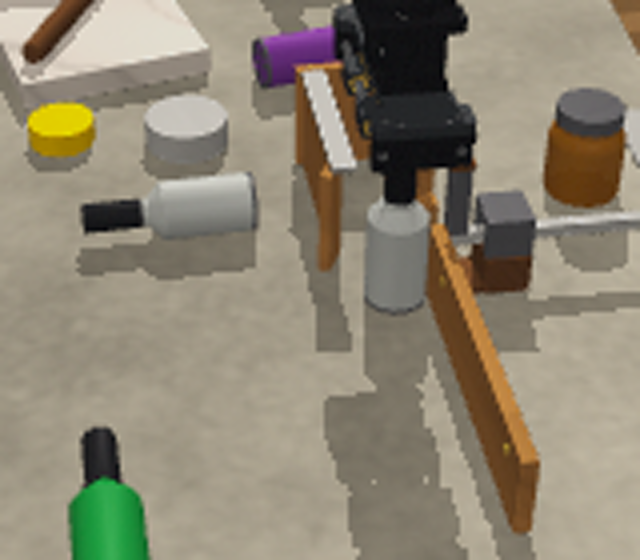

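The bottle hangs upright at the mouth, body about 3 mm nearer the fence than the TCP (base centre near (397,300), 390 expected). I'll shift 3 mm off the fence and enter slowly.

Call:
{"method": "move_arm", "body": {
  "series": [
    {"tx": 0.003, "ty": 0, "tz": 0.001, "wx": 0, "wy": 0, "wz": 0.012, "grip": 0.1},
    {"tx": 0.003, "ty": 0.01, "tz": 0.001, "wx": 0, "wy": 0, "wz": 0.012, "grip": 0.1},
    {"tx": 0.003, "ty": 0.02, "tz": 0.001, "wx": 0, "wy": 0, "wz": 0.012, "grip": 0.1},
    {"tx": 0.003, "ty": 0.03, "tz": 0.001, "wx": 0, "wy": 0, "wz": 0.012, "grip": 0.1},
    {"tx": 0.003, "ty": 0.04, "tz": 0.001, "wx": 0, "wy": 0, "wz": 0.012, "grip": 0.1},
    {"tx": 0.003, "ty": 0.05, "tz": 0.001, "wx": 0, "wy": 0, "wz": 0.012, "grip": 0.1},
    {"tx": 0.003, "ty": 0.06, "tz": 0.001, "wx": 0, "wy": 0, "wz": 0.012, "grip": 0.1},
    {"tx": 0.003, "ty": 0.06, "tz": 0.001, "wx": 0, "wy": 0, "wz": 0.012, "grip": 0.1}
  ]
}}

```text
t: 12.95
tool_pos: [0.6439, 0.0358, 0.1157]
tool_rot: [0.063, -3.141, -0.001]
ft_force: [-0.2, -0.3, -4.1]
gripper_width: 0.292
gripper_force: 25.0
```

```bash
python3 -c "
from h import *
st();print(read_state()['moment'])"
```

```text
t 12.95 rackTCP [-0.0328  0.0154  0.1157] yaw -181.6 tilt [-0.     0.001 -1.   ] F [-0.2 -0.3 -4.1] w 0.292 gf 25.0 q [-0.07  0.36  1.57  0.    1.22 -1.68]
[-0.02401922  0.02112987  0.0290402 ]
```

Call:
{"method": "move_arm", "body": {
  "series": [
    {"tx": 0.0003, "ty": 0.012, "tz": 0, "wx": 0, "wy": 0, "wz": -0.028, "grip": 0.1},
    {"tx": 0.0007, "ty": 0.025, "tz": 0, "wx": 0, "wy": 0, "wz": -0.028, "grip": 0.1},
    {"tx": 0.001, "ty": 0.038, "tz": 0, "wx": 0, "wy": 0, "wz": -0.028, "grip": 0.1},
    {"tx": 0.0014, "ty": 0.05, "tz": 0, "wx": 0, "wy": 0, "wz": -0.028, "grip": 0.1},
    {"tx": 0.0018, "ty": 0.062, "tz": 0, "wx": 0, "wy": 0, "wz": -0.028, "grip": 0.1},
    {"tx": 0.002, "ty": 0.074, "tz": 0, "wx": 0, "wy": 0, "wz": -0.028, "grip": 0.1},
    {"tx": 0.0024, "ty": 0.086, "tz": 0, "wx": 0, "wy": 0, "wz": -0.028, "grip": 0.1},
    {"tx": 0.0027, "ty": 0.096, "tz": 0, "wx": 0, "wy": 0, "wz": -0.028, "grip": 0.1},
    {"tx": 0.0029, "ty": 0.104, "tz": 0, "wx": 0, "wy": 0, "wz": -0.028, "grip": 0.1},
    {"tx": 0.003, "ty": 0.11, "tz": 0, "wx": 0, "wy": 0, "wz": -0.028, "grip": 0.1},
    {"tx": 0.003, "ty": 0.11, "tz": 0, "wx": 0, "wy": 0, "wz": -0.028, "grip": 0.1}
  ]
}}

```text
t: 14.05
tool_pos: [0.6368, 0.1446, 0.1158]
tool_rot: [-0.105, 3.14, 0.0]
ft_force: [-0.3, -0.2, -3.4]
gripper_width: 0.295
gripper_force: 25.0
```

```bash
python3 -c "
from h import *
st();print(read_state()['moment'])"
```

```text
t 14.05 rackTCP [-0.0326  0.1245  0.1158] yaw -180.0 tilt [ 0.  0. -1.] F [-0.3 -0.2 -3.4] w 0.295 gf 25.0 q [ 0.1   0.38  1.54  0.    1.22 -1.54]
[0.05073734 0.04772629 0.0078013 ]
```

Call:
{"method": "move_arm", "body": {
  "series": [
    {"tx": 0, "ty": 0.004, "tz": 0, "wx": 0, "wy": 0, "wz": 0, "grip": 0.1},
    {"tx": 0, "ty": 0.008, "tz": 0, "wx": 0, "wy": 0, "wz": 0, "grip": 0.1},
    {"tx": 0, "ty": 0.011, "tz": 0, "wx": 0, "wy": 0, "wz": 0, "grip": 0.1},
    {"tx": 0, "ty": 0.013, "tz": 0, "wx": 0, "wy": 0, "wz": 0, "grip": 0.1},
    {"tx": 0, "ty": 0.013, "tz": 0.0005, "wx": 0, "wy": 0, "wz": 0, "grip": 0.1}
  ]
}}

```text
t: 14.55
tool_pos: [0.636, 0.157, 0.1153]
tool_rot: [-0.104, 3.14, 0.0]
ft_force: [-0.5, 0.6, -4.4]
gripper_width: 0.289
gripper_force: 25.0
```

```bash
python3 -c "
from h import *
st();print(read_state()['moment'])"
```

```text
t 14.55 rackTCP [-0.0325  0.1369  0.1153] yaw -180.0 tilt [ 0.  0. -1.] F [-0.5  0.6 -4.4] w 0.289 gf 25.0 q [ 0.12  0.38  1.54  0.    1.22 -1.52]
[-0.02071057 -0.02384957 -0.011263  ]
```

Call:
{"method": "move_arm", "body": {
  "series": [
    {"tx": 0, "ty": 0.002, "tz": 0, "wx": 0, "wy": 0, "wz": 0, "grip": 0.1},
    {"tx": 0, "ty": 0.004, "tz": 0.001, "wx": 0, "wy": 0, "wz": 0, "grip": 0.1},
    {"tx": 0, "ty": 0.004, "tz": 0.001, "wx": 0, "wy": 0, "wz": 0, "grip": 0.1}
  ]
}}

```text
t: 14.85
tool_pos: [0.6362, 0.1583, 0.1152]
tool_rot: [-0.104, 3.139, -0.007]
ft_force: [-2.0, -7.5, 1.3]
gripper_width: 0.292
gripper_force: 25.0
```

```bash
python3 -c "
from h import *
st();print(read_state()['moment'])"
```

```text
t 14.85 rackTCP [-0.0322  0.1381  0.1152] yaw -180.1 tilt [ 0.001 -0.004 -1.   ] F [-2.  -7.5  1.3] w 0.292 gf 25.0 q [ 0.13  0.38  1.53 -0.    1.22 -1.51]
[-1.62255649  0.30234127 -0.0104587 ]
```

Home against the end wall (−7.5 N). I'll release and lift.

Call:
{"method": "move_arm", "body": {
  "series": [
    {"tx": 0, "ty": -0.003, "tz": 0, "wx": 0, "wy": 0, "wz": 0, "grip": 0.5},
    {"tx": 0, "ty": -0.003, "tz": 0, "wx": 0, "wy": 0, "wz": 0, "grip": 0.5},
    {"tx": 0, "ty": -0.003, "tz": 0, "wx": 0, "wy": 0, "wz": 0, "grip": 0.5},
    {"tx": 0, "ty": -0.003, "tz": -0.03, "wx": 0, "wy": 0, "wz": 0, "grip": 0.5},
    {"tx": 0, "ty": -0.003, "tz": -0.08, "wx": 0, "wy": 0, "wz": 0, "grip": 0.9}
  ]
}}

```text
t: 15.35
tool_pos: [0.633, 0.1578, 0.1904]
tool_rot: [0.104, -3.131, 0.001]
ft_force: [0.4, -0.8, -0.1]
gripper_width: 0.522
gripper_force: 0.0
```

```bash
python3 - <<'E'
from h import *
st(); print(*delta(-.266,.069,.13,180))
E
```

```text
t 15.35 rackTCP [-0.0355  0.1379  0.1904] yaw -180.0 tilt [-0.009 -0.001 -1.   ] F [ 0.4 -0.8 -0.1] w 0.522 gf 0.0 q [ 0.12  0.31  1.47  0.    1.36 -1.51]
[ 0.2299 -0.069   0.0624] [-0.     -0.0087 -0.0006]
```

Call:
{"method": "move_arm", "body": {
  "series": [
    {"tx": 0.05, "ty": -0.02, "tz": 0, "wx": 0, "wy": 0, "wz": 0, "grip": 0.9},
    {"tx": 0.1, "ty": -0.04, "tz": 0, "wx": 0, "wy": 0, "wz": 0, "grip": 0.9},
    {"tx": 0.15, "ty": -0.06, "tz": 0.01, "wx": 0, "wy": 0, "wz": 0, "grip": 0.9},
    {"tx": 0.195, "ty": -0.069, "tz": 0.03, "wx": 0, "wy": 0, "wz": 0, "grip": 0.9},
    {"tx": 0.235, "ty": -0.069, "tz": 0.06, "wx": 0, "wy": 0, "wz": 0, "grip": 0.9},
    {"tx": 0.235, "ty": -0.069, "tz": 0.06, "wx": 0, "wy": 0, "wz": 0, "grip": 0.9},
    {"tx": 0.235, "ty": -0.069, "tz": 0.06, "wx": 0, "wy": 0, "wz": 0, "grip": 0.9}
  ]
}}

```text
t: 16.05
tool_pos: [0.4041, 0.0736, 0.1332]
tool_rot: [0.104, -3.138, -0.001]
ft_force: [0.5, -0.8, 0.9]
gripper_width: 0.898
gripper_force: 0.0
```

```bash
python3 - <<'E'
from h import *
st()
c,im=save('wrist','w8.png'); s,i2=save('side','side8.png'); t,i3=save('top','top8.png')
a=cv2.resize(im[:,:,::-1],(400,300)); b=cv2.resize(i2[165:285,220:380,::-1],(400,300),interpolation=cv2.INTER_CUBIC)
d=cv2.resize(i3[120:300,190:430,::-1],(400,300),interpolation=cv2.INTER_CUBIC); e=cv2.resize(im[100:310,140:420,::-1],(400,300))
cv2.imwrite('pics/m8.png',np.vstack([np.hstack([a,b]),np.hstack([d,e])]))
for p in [(-.131,.071,.026),(-.282,.071,.026)]: print(p,np.round(proj(c,r2w(*p)),0))
E
```

```text
t 16.05 rackTCP [-0.2694  0.0692  0.1332] yaw -180.0 tilt [-0.002  0.    -1.   ] F [ 0.5 -0.8  0.9] w 0.898 gf 0.0 q [-0.01 -0.23  2.15  0.    1.22 -1.65]
(-0.131, 0.071, 0.026) [282. 367.]
(-0.282, 0.071, 0.026) [282. 194.]
```

View pics/m8.png

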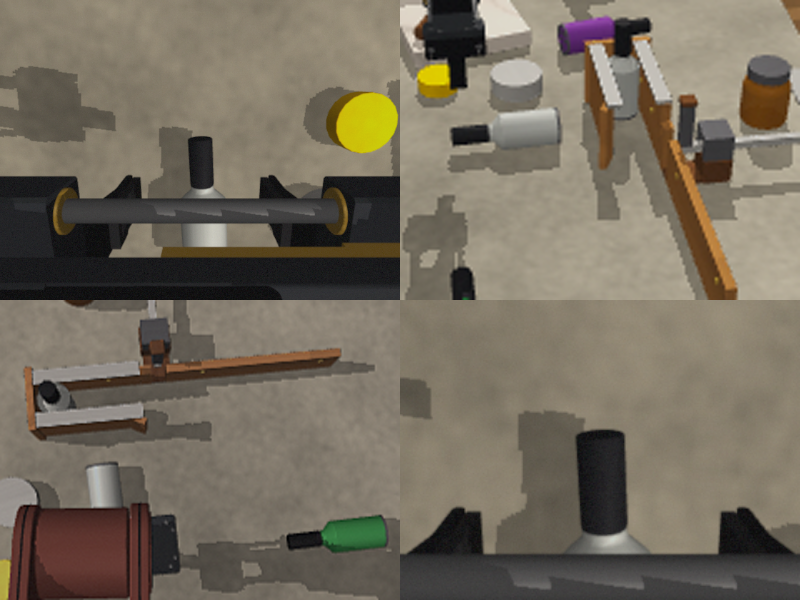

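Bottle one stands at the lane's inner end. The left bottle is unmoved, cap end at wrist px (280,194) with (282,194) predicted. I'll descend and grip it.

Call:
{"method": "move_arm", "body": {
  "series": [
    {"tx": -0.009, "ty": 0, "tz": 0.045, "wx": 0, "wy": 0, "wz": 0, "grip": 0.9},
    {"tx": -0.009, "ty": 0, "tz": 0.09, "wx": 0, "wy": 0, "wz": 0, "grip": 0.9},
    {"tx": -0.009, "ty": 0, "tz": 0.118, "wx": 0, "wy": 0, "wz": 0, "grip": 0.8},
    {"tx": -0.009, "ty": 0, "tz": 0.125, "wx": 0, "wy": 0, "wz": 0, "grip": 0.5},
    {"tx": -0.009, "ty": 0, "tz": 0.125, "wx": 0, "wy": 0, "wz": 0, "grip": 0.1},
    {"tx": -0.009, "ty": 0, "tz": 0.125, "wx": 0, "wy": 0, "wz": 0, "grip": 0.1},
    {"tx": -0.009, "ty": 0, "tz": 0.125, "wx": 0, "wy": 0, "wz": 0, "grip": 0.1},
    {"tx": -0.009, "ty": 0, "tz": 0.125, "wx": 0, "wy": 0, "wz": 0, "grip": 0.1},
    {"tx": -0.009, "ty": 0, "tz": 0.125, "wx": 0, "wy": 0, "wz": 0, "grip": 0.1},
    {"tx": -0.009, "ty": 0, "tz": 0.125, "wx": 0, "wy": 0, "wz": 0, "grip": 0.1}
  ],
  "newtons": 15
}}

```text
t: 17.2
tool_pos: [0.4156, 0.0741, 0.01]
tool_rot: [-0.104, 3.138, 0.0]
ft_force: [-0.2, 1.8, 2.6]
gripper_width: 0.299
gripper_force: 14.9
```

```bash
python3 -c "
from h import *
st()"
```

```text
t 17.2 rackTCP [-0.2579  0.0689  0.01  ] yaw -180.0 tilt [ 0.002  0.    -1.   ] F [-0.2  1.8  2.6] w 0.299 gf 14.9 q [-0.01  0.02  2.2   0.    0.93 -1.65]
```

Call:
{"method": "move_arm", "body": {
  "series": [
    {"tx": 0, "ty": 0, "tz": 0.001, "wx": 0, "wy": 0, "wz": 0, "grip": 0.1},
    {"tx": 0, "ty": 0, "tz": 0.001, "wx": 0, "wy": 0, "wz": 0, "grip": 0.1},
    {"tx": 0.002, "ty": -0.012, "tz": 0.001, "wx": 0, "wy": 0, "wz": 0, "grip": 0.1},
    {"tx": 0.004, "ty": -0.024, "tz": 0.001, "wx": 0, "wy": 0, "wz": 0, "grip": 0.1},
    {"tx": 0.004, "ty": -0.036, "tz": 0.001, "wx": 0, "wy": 0, "wz": 0, "grip": 0.1},
    {"tx": 0.004, "ty": -0.048, "tz": 0.001, "wx": 0, "wy": 0, "wz": 0, "grip": 0.1},
    {"tx": 0.004, "ty": -0.06, "tz": 0.001, "wx": 0, "wy": 0, "wz": 0, "grip": 0.1},
    {"tx": 0.004, "ty": -0.072, "tz": 0.001, "wx": 0, "wy": 0, "wz": 0, "grip": 0.1},
    {"tx": 0.004, "ty": -0.084, "tz": 0.001, "wx": 0, "wy": 0, "wz": 0, "grip": 0.1},
    {"tx": 0.004, "ty": -0.096, "tz": 0.001, "wx": 0, "wy": 0, "wz": 0, "grip": 0.1},
    {"tx": 0.004, "ty": -0.108, "tz": 0.001, "wx": 0, "wy": 0, "wz": 0, "grip": 0.1},
    {"tx": 0, "ty": -0.12, "tz": 0.001, "wx": 0, "wy": 0, "wz": 0, "grip": 0.1},
    {"tx": 0, "ty": -0.132, "tz": 0.001, "wx": 0, "wy": 0, "wz": 0, "grip": 0.1},
    {"tx": -0.01, "ty": -0.144, "tz": 0.001, "wx": 0, "wy": 0, "wz": 0, "grip": 0.1},
    {"tx": -0.02, "ty": -0.156, "tz": 0.001, "wx": 0, "wy": 0, "wz": 0, "grip": 0.1},
    {"tx": -0.03, "ty": -0.168, "tz": 0.001, "wx": 0, "wy": 0, "wz": 0, "grip": 0.1},
    {"tx": -0.04, "ty": -0.178, "tz": 0.001, "wx": 0, "wy": 0, "wz": 0, "grip": 0.1},
    {"tx": -0.052, "ty": -0.18, "tz": 0.001, "wx": 0, "wy": 0, "wz": 0, "grip": 0.1},
    {"tx": -0.064, "ty": -0.18, "tz": 0.001, "wx": 0, "wy": 0, "wz": 0, "grip": 0.1},
    {"tx": -0.064, "ty": -0.18, "tz": 0.001, "wx": 0, "wy": 0, "wz": 0, "grip": 0.1}
  ],
  "newtons": 30
}}

```text
t: 19.2
tool_pos: [0.4919, -0.1022, 0.0091]
tool_rot: [-0.104, 3.139, -0.001]
ft_force: [-1.0, -0.6, 5.5]
gripper_width: 0.29
gripper_force: 29.8
```

```bash
python3 - <<'E'
from h import *
st()
s,im=save('side','side9.png')
# bright bottle body blob in region near predicted place
x=read_state()['tool_pos']; r=w2r(x)
P=[np.array(proj(s,r2w(r[0]+d,r[1],.026))) for d in (.05,.128)]; print('pred body mid/base px',np.round(P,1).tolist())
h=cv2.cvtColor(im,cv2.COLOR_RGB2HSV); m=((h[...,1]<30)&(h[...,2]>125)).astype(np.uint8)
n,l,stt,ce=cv2.connectedComponentsWithStats(m)
for i in range(1,n):
    if 150<stt[i,4]<2500 and 220<ce[i,0]<380 and 165<ce[i,1]<330:
        pts=np.argwhere(l==i)[:,::-1].astype(np.float32); print(stt[i],ce[i].round(1),cv2.minAreaRect(pts))
E
```

```text
t 19.2 rackTCP [-0.1936 -0.1121  0.0091] yaw -180.1 tilt [ 0.001 -0.001 -1.   ] F [-1.  -0.6  5.5] w 0.29 gf 29.8 q [-0.36  0.2   1.99 -0.    0.95 -2.  ]
pred body mid/base px [[286.7, 249.8], [311.0, 247.5]]
[313 181  16  25 156] [320.7 193.4] ((320.6787109375, 193.23440551757812), (26.520174026489258, 6.113811016082764), 68.62937927246094)
[296 183  20  24 224] [304.1 193.8] ((302.4716491699219, 194.8737030029297), (20.605396270751953, 20.3900089263916), 21.037511825561523)
[286 238  26  15 322] [298.5 245.3] ((298.74114990234375, 245.13528442382812), (13.42188835144043, 25.079757690429688), 85.60128784179688)
```

Grip intact and the body is aligned with the drag direction. I'll bring it to the fence.

Call:
{"method": "move_arm", "body": {
  "series": [
    {"tx": -0.012, "ty": 0, "tz": 0, "wx": 0, "wy": 0, "wz": 0, "grip": 0.1},
    {"tx": -0.024, "ty": 0, "tz": 0, "wx": 0, "wy": 0, "wz": 0, "grip": 0.1},
    {"tx": -0.036, "ty": 0, "tz": 0, "wx": 0, "wy": 0, "wz": 0, "grip": 0.1},
    {"tx": -0.046, "ty": 0, "tz": 0, "wx": 0, "wy": 0, "wz": 0, "grip": 0.1},
    {"tx": -0.054, "ty": 0, "tz": 0, "wx": 0, "wy": 0, "wz": 0, "grip": 0.1},
    {"tx": -0.06, "ty": 0, "tz": 0, "wx": 0, "wy": 0, "wz": 0, "grip": 0.1},
    {"tx": -0.063, "ty": 0, "tz": 0, "wx": 0, "wy": 0, "wz": 0, "grip": 0.1},
    {"tx": -0.063, "ty": 0, "tz": 0, "wx": 0, "wy": 0, "wz": 0, "grip": 0.1}
  ],
  "newtons": 15
}}

```text
t: 20.05
tool_pos: [0.5529, -0.0977, 0.0086]
tool_rot: [0.104, -3.138, 0.0]
ft_force: [-4.8, 0.5, 7.9]
gripper_width: 0.295
gripper_force: 15.0
```

```bash
python3 -c "
from h import *
st()"
```

```text
t 20.05 rackTCP [-0.1325 -0.1116  0.0086] yaw -180.0 tilt [-0.002 -0.    -1.   ] F [-4.8  0.5  7.9] w 0.295 gf 15.0 q [-0.31  0.33  1.84 -0.    0.98 -1.95]
```

Call:
{"method": "move_arm", "body": {
  "series": [
    {"tx": -0.002, "ty": 0, "tz": 0, "wx": 0, "wy": 0, "wz": 0, "grip": 0.1},
    {"tx": -0.004, "ty": 0, "tz": 0, "wx": 0, "wy": 0, "wz": 0, "grip": 0.1},
    {"tx": -0.004, "ty": 0, "tz": 0, "wx": 0, "wy": 0, "wz": 0, "grip": 0.1}
  ]
}}

```text
t: 20.35
tool_pos: [0.5562, -0.0974, 0.0085]
tool_rot: [0.104, -3.136, 0.0]
ft_force: [-7.6, -0.1, 9.6]
gripper_width: 0.296
gripper_force: 15.0
```

```bash
python3 -c "
from h import *
st()"
```

```text
t 20.35 rackTCP [-0.1292 -0.1116  0.0085] yaw -180.0 tilt [-0.003 -0.    -1.   ] F [-7.6 -0.1  9.6] w 0.296 gf 15.0 q [-0.31  0.33  1.83 -0.    0.98 -1.95]
```

Call:
{"method": "move_arm", "body": {
  "series": [
    {"tx": 0.002, "ty": 0, "tz": -0.011, "wx": 0, "wy": 0, "wz": 0, "grip": 0.1},
    {"tx": 0.004, "ty": 0, "tz": -0.022, "wx": 0, "wy": 0, "wz": 0, "grip": 0.1},
    {"tx": 0.004, "ty": 0, "tz": -0.033, "wx": 0, "wy": 0, "wz": 0, "grip": 0.1},
    {"tx": 0.002, "ty": 0, "tz": -0.043, "wx": 0, "wy": 0, "wz": 0, "grip": 0.1},
    {"tx": -0.001, "ty": 0, "tz": -0.053, "wx": 0, "wy": 0, "wz": 0, "grip": 0.1},
    {"tx": -0.004, "ty": 0, "tz": -0.062, "wx": 0, "wy": 0, "wz": 0, "grip": 0.1},
    {"tx": -0.008, "ty": 0, "tz": -0.07, "wx": 0, "wy": 0, "wz": 0, "grip": 0.1},
    {"tx": -0.012, "ty": 0, "tz": -0.078, "wx": 0, "wy": 0, "wz": 0, "grip": 0.1},
    {"tx": -0.019, "ty": 0, "tz": -0.085, "wx": 0, "wy": 0, "wz": 0, "grip": 0.1},
    {"tx": -0.025, "ty": 0, "tz": -0.09, "wx": 0, "wy": 0, "wz": 0, "grip": 0.1},
    {"tx": -0.025, "ty": 0, "tz": -0.09, "wx": 0, "wy": 0, "wz": 0, "grip": 0.1}
  ],
  "newtons": 8
}}

```text
t: 21.45
tool_pos: [0.5839, -0.0955, 0.0992]
tool_rot: [-0.104, 3.138, -0.001]
ft_force: [-0.3, 1.3, 0.3]
gripper_width: 0.294
gripper_force: 8.0
```

```bash
python3 - <<'E'
from h import *
st()
s,im=save('side','side10.png')
h=cv2.cvtColor(im,cv2.COLOR_RGB2HSV); m=((h[...,1]<30)&(h[...,2]>125)).astype(np.uint8)
n,l,stt,ce=cv2.connectedComponentsWithStats(m)
for i in range(1,n):
    if 100<stt[i,4]<2500 and 220<ce[i,0]<380 and 200<ce[i,1]<330:
        pts=np.argwhere(l==i)[:,::-1].astype(np.float32); print(stt[i],ce[i].round(1),cv2.minAreaRect(pts))
E
```

```text
t 21.45 rackTCP [-0.1014 -0.1115  0.0992] yaw -180.0 tilt [ 0.002 -0.    -1.   ] F [-0.3  1.3  0.3] w 0.294 gf 8.0 q [-0.3   0.26  1.72  0.    1.16 -1.93]
[305 227  25  24 265] [317.6 237.6] ((318.60003662109375, 237.80003356933594), (26.832815170288086, 15.205260276794434), 26.56505012512207)
```

Call:
{"method": "move_arm", "body": {
  "series": [
    {"tx": -0.008, "ty": 0, "tz": -0.005, "wx": 0, "wy": 0, "wz": 0, "grip": 0.1},
    {"tx": -0.016, "ty": 0, "tz": -0.009, "wx": 0, "wy": 0, "wz": 0, "grip": 0.1},
    {"tx": -0.025, "ty": 0, "tz": -0.0125, "wx": 0, "wy": 0, "wz": 0, "grip": 0.1},
    {"tx": -0.034, "ty": 0, "tz": -0.0145, "wx": 0, "wy": 0, "wz": 0, "grip": 0.1},
    {"tx": -0.044, "ty": 0, "tz": -0.016, "wx": 0, "wy": 0, "wz": 0, "grip": 0.1},
    {"tx": -0.054, "ty": 0, "tz": -0.016, "wx": 0, "wy": 0, "wz": 0, "grip": 0.1},
    {"tx": -0.064, "ty": 0, "tz": -0.0155, "wx": 0, "wy": 0, "wz": 0, "grip": 0.1},
    {"tx": -0.073, "ty": 0, "tz": -0.014, "wx": 0, "wy": 0, "wz": 0, "grip": 0.1},
    {"tx": -0.073, "ty": 0, "tz": -0.014, "wx": 0, "wy": 0, "wz": 0, "grip": 0.1}
  ],
  "newtons": 8
}}

```text
t: 22.4
tool_pos: [0.6569, -0.0904, 0.1123]
tool_rot: [-0.104, 3.138, -0.0]
ft_force: [1.3, 0.6, 0.8]
gripper_width: 0.295
gripper_force: 8.0
```

```bash
cat >> h.py <<'E'
def blobs(im,lo=100):
    h=cv2.cvtColor(im,cv2.COLOR_RGB2HSV); m=((h[...,1]<30)&(h[...,2]>125)).astype(np.uint8)
    n,l,stt,ce=cv2.connectedComponentsWithStats(m)
    for i in range(1,n):
        if lo<stt[i,4]<2500 and 220<ce[i,0]<380 and 165<ce[i,1]<330:
            pts=np.argwhere(l==i)[:,::-1].astype(np.float32); print(stt[i],ce[i].round(1),np.round(np.hstack(cv2.minAreaRect(pts)),1))
E
python3 - <<'E'
from h import *
st()
s,im=save('side','side11.png'); blobs(im); print('ref (bottle 1 upright):'); blobs(cv2.imread('pics/side6.png')[:,:,::-1])
E
```

```text
t 22.4 rackTCP [-0.0282 -0.1114  0.1123] yaw -180.0 tilt [ 0.002 -0.    -1.   ] F [1.3 0.6 0.8] w 0.295 gf 8.0 q [-0.26  0.4   1.52  0.    1.22 -1.89]
[229 160  43  25 507] [252.1 172.3] [248.3 170.7  20.4  42.8  79.4]
[296 183  14  24 183] [302.6 194.4] [304.  194.   25.8  10.7  72.9]
[256 189  21  11 184] [266.  193.8] [266. 194.  10.  20.  90.]
[316 227  16  10 111] [323.3 232.2] [323.5 231.9  15.2   8.9   5.7]
ref (bottle 1 upright):
[229 159  43  26 515] [251.9 172.3] [248.1 170.6  20.8  42.8  78.7]
[296 183  13  24 146] [301.7 194.7] [301.6 194.6  25.6   5.7  71.6]
[256 189  21  11 184] [266.  193.8] [266. 194.  10.  20.  90.]
[255 208  29  14 291] [269.6 214.3] [269.3 214.4  11.4  28.5  84. ]
[316 227  16  10 110] [323.5 232.3] [323.5 232.2  15.5   8.7  10.3]
```

Same silhouette as bottle one when upright. I'll settle it, regrip and slide to the mouth.

Call:
{"method": "move_arm", "body": {
  "series": [
    {"tx": 0, "ty": 0, "tz": 0, "wx": 0, "wy": 0, "wz": 0, "grip": 0.38},
    {"tx": 0, "ty": 0, "tz": 0, "wx": 0, "wy": 0, "wz": 0, "grip": 0.38},
    {"tx": 0, "ty": 0, "tz": 0, "wx": 0, "wy": 0, "wz": 0, "grip": 0.38},
    {"tx": 0, "ty": 0, "tz": 0, "wx": 0, "wy": 0, "wz": 0, "grip": 0.1},
    {"tx": 0, "ty": 0, "tz": 0, "wx": 0, "wy": 0, "wz": 0, "grip": 0.1},
    {"tx": 0, "ty": 0, "tz": 0, "wx": 0, "wy": 0, "wz": 0, "grip": 0.1},
    {"tx": 0.002, "ty": 0, "tz": -0.002, "wx": 0, "wy": 0, "wz": 0, "grip": 0.1},
    {"tx": 0.004, "ty": 0.01, "tz": -0.002, "wx": 0, "wy": 0, "wz": 0, "grip": 0.1},
    {"tx": 0.004, "ty": 0.025, "tz": -0.002, "wx": 0, "wy": 0, "wz": 0, "grip": 0.1},
    {"tx": 0.004, "ty": 0.04, "tz": -0.002, "wx": 0, "wy": 0, "wz": 0, "grip": 0.1},
    {"tx": 0.004, "ty": 0.055, "tz": -0.002, "wx": 0, "wy": 0, "wz": 0, "grip": 0.1},
    {"tx": 0.004, "ty": 0.065, "tz": -0.002, "wx": 0, "wy": 0, "wz": 0, "grip": 0.1},
    {"tx": 0.004, "ty": 0.065, "tz": -0.002, "wx": 0, "wy": 0, "wz": 0, "grip": 0.1}
  ],
  "newtons": 25
}}

```text
t: 23.75
tool_pos: [0.6469, -0.0236, 0.1142]
tool_rot: [0.108, -3.14, -0.001]
ft_force: [0.1, 0.1, -2.8]
gripper_width: 0.291
gripper_force: 25.0
```

```bash
python3 - <<'E'
from h import *
st()
s,im=save('side','side12.png')
for f in ('side12.png','side7.png'):
    g=cv2.imread('pics/'+f)
    for v in (225,232,238): # bottle columns along rows: bright run
        r=g[v,300:335]; mx=r.max(1).astype(int)-r.min(1); print(f,v,[300+i for i in range(35) if mx[i]<14 and r[i].max()>95])
E
```

```text
t 23.75 rackTCP [-0.0337 -0.0441  0.1142] yaw -179.9 tilt [-0.  0. -1.] F [ 0.1  0.1 -2.8] w 0.291 gf 25.0 q [-0.16  0.36  1.56  0.    1.22 -1.8 ]
side12.png 225 [310, 311, 312, 313, 314, 315, 316, 317, 318, 319, 320, 321, 322, 323, 324, 325, 333, 334]
side12.png 232 [310, 311, 312, 313, 314, 315, 316, 317, 318, 319, 320, 321, 322, 323, 324, 325]
side12.png 238 [311, 312, 313, 314, 315, 316, 317, 318, 319, 320, 321, 322, 323, 324, 325]
side7.png 225 [312, 313, 314, 315, 316, 317, 318, 319, 320, 321, 322, 323, 324, 325, 326, 333, 334]
side7.png 232 [311, 312, 313, 314, 315, 316, 317, 318, 319, 320, 321, 322, 323, 324, 325]
side7.png 238 [311, 312, 313, 314, 315, 316, 317, 318, 319, 320, 321, 322, 323, 324, 325]
```

Call:
{"method": "move_arm", "body": {
  "series": [
    {"tx": 0, "ty": 0.01, "tz": 0.001, "wx": 0, "wy": 0, "wz": 0, "grip": 0.1},
    {"tx": 0, "ty": 0.02, "tz": 0.001, "wx": 0, "wy": 0, "wz": 0, "grip": 0.1},
    {"tx": 0, "ty": 0.03, "tz": 0.001, "wx": 0, "wy": 0, "wz": 0, "grip": 0.1},
    {"tx": 0, "ty": 0.04, "tz": 0.001, "wx": 0, "wy": 0, "wz": 0, "grip": 0.1},
    {"tx": 0, "ty": 0.05, "tz": 0.001, "wx": 0, "wy": 0, "wz": 0, "grip": 0.1},
    {"tx": 0, "ty": 0.06, "tz": 0.001, "wx": 0, "wy": 0, "wz": 0, "grip": 0.1},
    {"tx": 0, "ty": 0.06, "tz": 0.001, "wx": 0, "wy": 0, "wz": 0, "grip": 0.1}
  ]
}}

```text
t: 24.5
tool_pos: [0.6429, 0.0357, 0.1132]
tool_rot: [0.106, -3.14, -0.001]
ft_force: [-0.4, 0.0, -3.9]
gripper_width: 0.293
gripper_force: 25.0
```

```bash
python3 -c "
from h import *
st();print(read_state()['moment'])"
```

```text
t 24.5 rackTCP [-0.0337  0.0154  0.1132] yaw -180.0 tilt [-0.     0.001 -1.   ] F [-0.4  0.  -3.9] w 0.293 gf 25.0 q [-0.07  0.36  1.57  0.    1.21 -1.71]
[-0.01796544 -0.02674982  0.04600167]
```

Entered without contact. I'll slide it against the first bottle.

Call:
{"method": "move_arm", "body": {
  "series": [
    {"tx": 0, "ty": 0.012, "tz": 0, "wx": 0, "wy": 0, "wz": 0, "grip": 0.1},
    {"tx": 0, "ty": 0.025, "tz": 0, "wx": 0, "wy": 0, "wz": 0, "grip": 0.1},
    {"tx": 0, "ty": 0.038, "tz": 0, "wx": 0, "wy": 0, "wz": 0, "grip": 0.1},
    {"tx": 0, "ty": 0.05, "tz": 0, "wx": 0, "wy": 0, "wz": 0, "grip": 0.1},
    {"tx": 0, "ty": 0.06, "tz": 0, "wx": 0, "wy": 0, "wz": 0, "grip": 0.1},
    {"tx": 0, "ty": 0.066, "tz": 0, "wx": 0, "wy": 0, "wz": 0, "grip": 0.1},
    {"tx": 0, "ty": 0.069, "tz": 0, "wx": 0, "wy": 0, "wz": 0, "grip": 0.1},
    {"tx": 0, "ty": 0.071, "tz": 0.0005, "wx": 0, "wy": 0, "wz": 0, "grip": 0.1},
    {"tx": 0, "ty": 0.071, "tz": 0.001, "wx": 0, "wy": 0, "wz": 0, "grip": 0.1}
  ]
}}

```text
t: 25.4
tool_pos: [0.6385, 0.1047, 0.1123]
tool_rot: [-0.104, 3.14, -0.0]
ft_force: [-0.0, 1.5, -0.1]
gripper_width: 0.288
gripper_force: 25.0
```

```bash
python3 -c "
from h import *
st();print(read_state()['moment'])"
```

```text
t 25.4 rackTCP [-0.0335  0.0845  0.1123] yaw -180.1 tilt [ 0. -0. -1.] F [-0.   1.5 -0.1] w 0.288 gf 25.0 q [ 0.04  0.37  1.56 -0.    1.21 -1.6 ]
[0.24198734 0.07195375 0.05803667]
```

Call:
{"method": "move_arm", "body": {
  "series": [
    {"tx": 0, "ty": 0.001, "tz": 0, "wx": 0, "wy": 0, "wz": 0, "grip": 0.1},
    {"tx": 0, "ty": 0.003, "tz": 0, "wx": 0, "wy": 0, "wz": 0, "grip": 0.1},
    {"tx": 0, "ty": 0.004, "tz": 0, "wx": 0, "wy": 0, "wz": 0, "grip": 0.1},
    {"tx": 0, "ty": 0.004, "tz": 0, "wx": 0, "wy": 0, "wz": 0, "grip": 0.1}
  ]
}}

```text
t: 25.8
tool_pos: [0.6387, 0.1063, 0.1126]
tool_rot: [-0.103, 3.139, -0.006]
ft_force: [-0.2, -7.6, -1.4]
gripper_width: 0.296
gripper_force: 25.0
```

```bash
python3 -c "
from h import *
st();print(read_state()['moment'])"
```

```text
t 25.8 rackTCP [-0.0333  0.0861  0.1126] yaw -180.1 tilt [ 0.001 -0.004 -1.   ] F [-0.2 -7.6 -1.4] w 0.296 gf 25.0 q [ 0.05  0.37  1.56 -0.    1.21 -1.59]
[-1.52150047e+00 -5.46017886e-03  9.09216714e-04]
```

The row is tight: −7.6 N, 52 mm between the two home positions. I'll release, lift and move towards the knob.

Call:
{"method": "move_arm", "body": {
  "series": [
    {"tx": 0, "ty": -0.002, "tz": 0, "wx": 0, "wy": 0, "wz": 0, "grip": 0.44},
    {"tx": 0, "ty": -0.002, "tz": 0, "wx": 0, "wy": 0, "wz": 0, "grip": 0.44},
    {"tx": 0, "ty": -0.002, "tz": 0, "wx": 0, "wy": 0, "wz": 0, "grip": 0.44},
    {"tx": 0, "ty": -0.002, "tz": -0.02, "wx": 0, "wy": 0, "wz": 0, "grip": 0.44},
    {"tx": 0, "ty": -0.002, "tz": -0.06, "wx": 0, "wy": 0, "wz": 0, "grip": 0.44},
    {"tx": 0, "ty": -0.002, "tz": -0.1, "wx": 0, "wy": 0, "wz": 0, "grip": 0.6}
  ]
}}

```text
t: 26.4
tool_pos: [0.6375, 0.1073, 0.2126]
tool_rot: [0.104, -3.138, -0.001]
ft_force: [0.9, 0.8, 1.1]
gripper_width: 0.476
gripper_force: 0.0
```

```bash
python3 - <<'E'
from h import *
st(); print(*delta(.027,-.0315,.205,90))
E
```

```text
t 26.4 rackTCP [-0.0343  0.0872  0.2126] yaw -180.0 tilt [-0.002  0.    -1.   ] F [0.9 0.8 1.1] w 0.476 gf 0.0 q [ 0.04  0.28  1.48  0.    1.39 -1.59]
[-0.0614 -0.1186  0.0074] [-1.1000e-03 -2.0000e-03  1.5703e+00]
```

Call:
{"method": "move_arm", "body": {
  "series": [
    {"tx": -0.06, "ty": -0.119, "tz": 0, "wx": 0, "wy": 0, "wz": 1.57, "grip": 0.7},
    {"tx": -0.06, "ty": -0.119, "tz": 0, "wx": 0, "wy": 0, "wz": 1.57, "grip": 0.7},
    {"tx": -0.06, "ty": -0.119, "tz": 0, "wx": 0, "wy": 0, "wz": 1.57, "grip": 0.7},
    {"tx": -0.06, "ty": -0.119, "tz": 0, "wx": 0, "wy": 0, "wz": 1.57, "grip": 0.7},
    {"tx": -0.06, "ty": -0.119, "tz": 0, "wx": 0, "wy": 0, "wz": 1.57, "grip": 0.7},
    {"tx": -0.06, "ty": -0.119, "tz": 0, "wx": 0, "wy": 0, "wz": 1.57, "grip": 0.7},
    {"tx": -0.06, "ty": -0.119, "tz": 0, "wx": 0, "wy": 0, "wz": 1.57, "grip": 0.7},
    {"tx": -0.06, "ty": -0.119, "tz": 0, "wx": 0, "wy": 0, "wz": 1.57, "grip": 0.7},
    {"tx": -0.06, "ty": -0.119, "tz": 0, "wx": 0, "wy": 0, "wz": 1.57, "grip": 0.7},
    {"tx": -0.06, "ty": -0.119, "tz": 0, "wx": 0, "wy": 0, "wz": 1.57, "grip": 0.7},
    {"tx": -0.06, "ty": -0.119, "tz": 0, "wx": 0, "wy": 0, "wz": 1.57, "grip": 0.7},
    {"tx": -0.06, "ty": -0.119, "tz": 0, "wx": 0, "wy": 0, "wz": 1.57, "grip": 0.7},
    {"tx": -0.06, "ty": -0.119, "tz": 0, "wx": 0, "wy": 0, "wz": 1.57, "grip": 0.7}
  ]
}}

```text
t: 27.7
tool_pos: [0.7061, -0.0077, 0.2124]
tool_rot: [2.143, 2.297, 0.001]
ft_force: [0.7, 0.0, 0.1]
gripper_width: 0.701
gripper_force: 0.0
```

```bash
python3 - <<'E'
from h import *
st(); print(*delta(.027,-.0315,.089,90))
c,im=save('wrist','w13.png'); s,i2=save('side','side13.png'); t,i3=save('top','top13.png')
a=cv2.resize(im[:,:,::-1],(400,300)); b=cv2.resize(i2[165:285,220:380,::-1],(400,300),interpolation=cv2.INTER_CUBIC)
d=cv2.resize(i3[120:300,190:430,::-1],(400,300),interpolation=cv2.INTER_CUBIC); e=cv2.resize(im[0:210,170:450,::-1],(400,300))
cv2.imwrite('pics/m13.png',np.vstack([np.hstack([a,b]),np.hstack([d,e])]))
print('pred knob',proj(c,r2w(.027,-.03,.125)))
for y in (.136,.084): print('pred cap top',proj(c,r2w(-.03,y,.152)))
E
```

```text
t 27.7 rackTCP [ 0.0265 -0.0321  0.2124] yaw 90.1 tilt [ 0.  0. -1.] F [0.7 0.  0.1] w 0.701 gf 0.0 q [-0.12  0.42  1.3   0.    1.42 -0.19]
[0.0006 0.0005 0.1234] [ 0.0004 -0.0002  0.0024]
pred knob (np.float64(281.5020317557299), np.float64(213.72921032825437))
pred cap top (np.float64(172.77972210803426), np.float64(-82.69449552443771))
pred cap top (np.float64(179.49558241233936), np.float64(27.268529694996005))
```

View pics/m13.png

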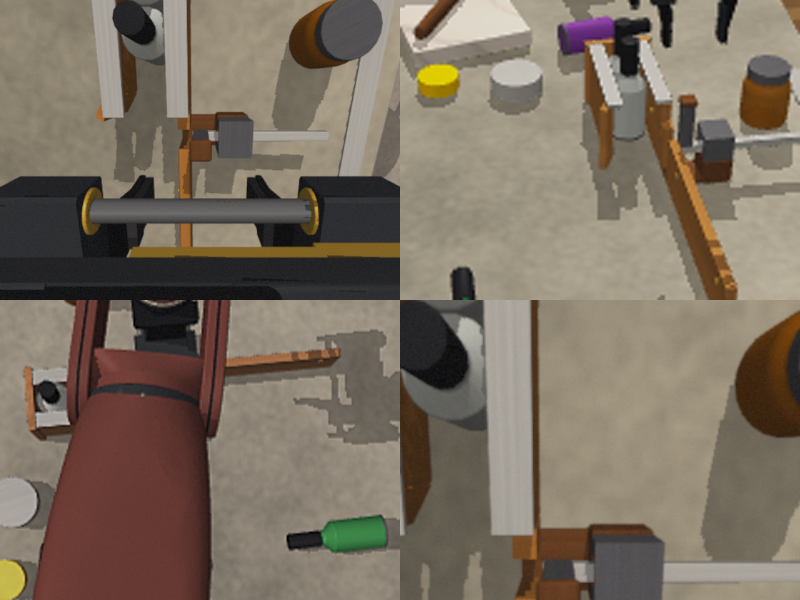

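Both bottles stand in the lane: the second cap's top is at wrist px (179,24), with (179,27) predicted. The knob is at (281,210) as predicted. I'll grip it and shut the bar.

Call:
{"method": "move_arm", "body": {
  "series": [
    {"tx": 0.001, "ty": 0.001, "tz": 0.045, "wx": 0, "wy": 0, "wz": 0, "grip": 0.7},
    {"tx": 0.001, "ty": 0.001, "tz": 0.09, "wx": 0, "wy": 0, "wz": 0, "grip": 0.7},
    {"tx": 0.001, "ty": 0.001, "tz": 0.118, "wx": 0, "wy": 0, "wz": 0, "grip": 0.7},
    {"tx": 0.001, "ty": 0.001, "tz": 0.122, "wx": 0, "wy": 0, "wz": 0, "grip": 0.4},
    {"tx": 0.001, "ty": 0.001, "tz": 0.122, "wx": 0, "wy": 0, "wz": 0, "grip": 0.05},
    {"tx": 0.001, "ty": 0.001, "tz": 0.122, "wx": 0, "wy": 0, "wz": 0, "grip": 0.05},
    {"tx": 0.001, "ty": 0.001, "tz": 0.122, "wx": 0, "wy": 0, "wz": 0, "grip": 0.05},
    {"tx": 0.001, "ty": 0.001, "tz": 0.122, "wx": 0, "wy": 0, "wz": 0, "grip": 0.05},
    {"tx": 0.001, "ty": 0.001, "tz": 0.122, "wx": 0, "wy": 0, "wz": 0, "grip": 0.05},
    {"tx": 0.001, "ty": 0.001, "tz": 0.122, "wx": 0, "wy": 0, "wz": 0, "grip": 0.05}
  ],
  "newtons": 20
}}

```text
t: 28.85
tool_pos: [0.7067, -0.0071, 0.0917]
tool_rot: [-2.146, -2.295, 0.001]
ft_force: [-5.0, 0.0, 6.1]
gripper_width: 0.234
gripper_force: 19.8
```

```bash
python3 -c "
from h import *
st()"
```

```text
t 28.85 rackTCP [ 0.027  -0.0316  0.0917] yaw 90.0 tilt [-0. -0. -1.] F [-5.   0.   6.1] w 0.234 gf 19.8 q [-0.12  0.52  1.39 -0.    1.23 -0.19]
```

Call:
{"method": "move_arm", "body": {
  "series": [
    {"tx": 0, "ty": -0.012, "tz": 0, "wx": 0, "wy": 0, "wz": 0, "grip": 0.05},
    {"tx": 0, "ty": -0.026, "tz": 0, "wx": 0, "wy": 0, "wz": 0, "grip": 0.05},
    {"tx": 0, "ty": -0.04, "tz": 0, "wx": 0, "wy": 0, "wz": 0, "grip": 0.05},
    {"tx": 0, "ty": -0.054, "tz": 0, "wx": 0, "wy": 0, "wz": 0, "grip": 0.05},
    {"tx": 0, "ty": -0.066, "tz": 0, "wx": 0, "wy": 0, "wz": 0, "grip": 0.05},
    {"tx": 0, "ty": -0.073, "tz": 0, "wx": 0, "wy": 0, "wz": 0, "grip": 0.05},
    {"tx": 0, "ty": -0.077, "tz": 0, "wx": 0, "wy": 0, "wz": 0, "grip": 0.05},
    {"tx": 0, "ty": -0.078, "tz": 0, "wx": 0, "wy": 0, "wz": 0, "grip": 0.05},
    {"tx": 0, "ty": -0.078, "tz": 0, "wx": 0, "wy": 0, "wz": 0, "grip": 0.05}
  ]
}}

```text
t: 29.75
tool_pos: [0.632, -0.0124, 0.0918]
tool_rot: [2.143, 2.291, 0.007]
ft_force: [7.5, -0.8, 0.5]
gripper_width: 0.231
gripper_force: 19.7
```

```bash
python3 -c "
from h import *
st()"
```

```text
t 29.75 rackTCP [-0.0479 -0.0318  0.0918] yaw 90.0 tilt [ 0.007 -0.    -1.   ] F [ 7.5 -0.8  0.5] w 0.231 gf 19.7 q [-0.14  0.35  1.62  0.    1.16 -0.21]
```

Shut against its stop (−47.9 mm, +7.5 N). I'll release and withdraw.

Call:
{"method": "move_arm", "body": {
  "series": [
    {"tx": 0, "ty": 0.002, "tz": 0, "wx": 0, "wy": 0, "wz": 0, "grip": 0.6},
    {"tx": 0, "ty": 0.002, "tz": 0, "wx": 0, "wy": 0, "wz": 0, "grip": 0.6},
    {"tx": 0, "ty": 0.002, "tz": 0, "wx": 0, "wy": 0, "wz": 0, "grip": 0.6},
    {"tx": 0, "ty": 0.002, "tz": 0, "wx": 0, "wy": 0, "wz": 0, "grip": 0.6},
    {"tx": 0, "ty": 0.002, "tz": -0.05, "wx": 0, "wy": 0, "wz": 0, "grip": 0.6},
    {"tx": 0, "ty": 0.002, "tz": -0.1, "wx": 0, "wy": 0, "wz": 0, "grip": 0.6},
    {"tx": -0.04, "ty": 0.002, "tz": -0.14, "wx": 0, "wy": 0, "wz": 0, "grip": 0.6},
    {"tx": -0.08, "ty": 0.002, "tz": -0.16, "wx": 0, "wy": 0, "wz": 0, "grip": 0.6},
    {"tx": -0.08, "ty": 0.002, "tz": -0.16, "wx": 0, "wy": 0, "wz": 0, "grip": 0.6}
  ]
}}

```text
t: 30.65
tool_pos: [0.6386, -0.0971, 0.2556]
tool_rot: [2.144, 2.284, 0.003]
ft_force: [0.5, -0.4, -0.1]
gripper_width: 0.599
gripper_force: 0.0
```

```bash
python3 - <<'E'
from h import *
st()
c,im=save('wrist','w14.png'); s,i2=save('side','side14.png')
K=[np.array(proj(s,r2w(x,-.03,.125))) for x in (-.048,.027)]; print('knob px shut/open',np.round(K,1).tolist())
h=cv2.cvtColor(i2,cv2.COLOR_RGB2HSV)
for k in K: u,v=np.round(k).astype(int); print(i2[v-2:v+3,u-2:u+3].reshape(-1,3).mean(0).round())
# cap tops (black) in side view
for y in (.136,.084):
    u,v=np.round(proj(s,r2w(-.03,y,.13))).astype(int); print('cap',y,(u,v),i2[v-1:v+2,u-1:u+2].reshape(-1,3).mean(0).round())
K=proj(c,r2w(-.048,-.03,.125)); print('wrist knob',K)
E
```

```text
t 30.65 rackTCP [-0.0469 -0.1168  0.2556] yaw 89.8 tilt [ 0.008 -0.004 -1.   ] F [ 0.5 -0.4 -0.1] w 0.599 gf 0.0 q [-0.27  0.24  1.44 -0.    1.45 -0.33]
knob px shut/open [[312.6, 206.9], [335.4, 205.1]]
[104.  66.  40.]
[176. 168. 148.]
cap 0.136 (np.int64(309), np.int64(180)) [20. 19. 21.]
cap 0.084 (np.int64(311), np.int64(187)) [22. 22. 24.]
wrist knob (np.float64(277.45277104129303), np.float64(89.97237124193414))
```

```bash
python3 -c "
from station import bot
print(bot.sign_off())"
```

```text
the job is handed in; nothing more can be done
None
```

Both bottles present stand upright in the lane, tight against the inner end; the bar is shut and the job was handed in at about 31 s of robot time (the hand-in returned no verdict).

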